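# Put the napkin rings away on their keeper rod

## Robot

A 6-joint arm with a two-finger parallel gripper is mounted at the origin on the work surface. World frame = base frame: x ahead of the robot, y to its left, z up, the work surface at z = 0. Lengths are in m, angles in rad, forces in N, time in s.
With the tool pointing down it reaches from about 0.35 to 0.975 m from the base axis. Payload 7.1 kg.
Tool frame: the origin (TCP) lies on the centre line of the jaws, within the pads' length; the fingertips stand 14 mm ahead of it and the grasp point (between the pads) lies 5 mm behind it; z points along the fingers, y is the direction in which the jaws open and shut (so a half turn about z gives the same grasp; the last joint's range is limited). The gripper opens to 88 mm and grips with 3 to 60 N. Pads are 20 mm wide; open, the fingers measure 115 mm over their backs; the gripper's body (75 mm by 178 mm) begins 61 mm behind the grasp point.
Start: joints at [-1.363, 0.423, 1.63, -0, 1.089, -0.019], TCP at [0.141, -0.609, 0.237] pointing down, gripper open.
Joint ranges: [-3, 3], [-0.9, 2.11], [0.09, 2.58], [-1.31, 4.45], [0.11, 2.69], [-2.54, 2.54]. Speed limits (rad/s): [2.39, 2.39, 3.01, 3.14, 3.14, 3.14].

## Interface

Orientations are given as a rotation vector (axis times angle).
In Python, from workcell import env gives the robot as it stands. The module is installed in compiled form; this text tells all that it offers.
- The arm moves only by the tool drive_tool, never from a script. Its argument "commands" is text: rows parted by semicolons, each of 5 numbers parted by spaces: the opening, from 0 (shut) to 1 (fully open), then the shift along the tool's x, y, z in cm, then the turn about the tool's z in rad. A call has 1 to 12 rows; each row is the pose to reach, as a shift and turn from the pose commanded when the call began, along the tool's axes at that moment; what a row does not reach only later rows make up. A row lasts 1/8 s, in which the tool goes at most 62.5 mm and 10.7 degrees, less where a joint would pass 70% of its speed; a pose out of reach is approached as far as the arm can. A call with a gripper value outside its range is refused whole. The fingers move at their own pace and stop on an object; "squeeze" is the grip in N (left out, the last holds). Time passes only in rows, so rows that repeat a pose let the fingers close. It gives the time, the measured TCP pose, the force and the opening at its end, in the units of the state.
- env.read_state(): the state, without advancing time (a new reading comes with each control period).
- env.read_camera(name): name is "scene" or "side" or "wrist"; returns the picture (384x512x3 uint8, red, green, blue); there is no depth.
- env.camera_params(name): a dict with "intrinsics" (3x3 intrinsics, pixels), "rvec" (rotation vector, rad) and "tvec" (3), from world to camera coordinates, as OpenCV has them; the wrist camera has in their place "mount" (4x4, takes a point from camera to tool coordinates, whose origin is the TCP and whose axes are the flange's). Camera axes: x right, y down, z forward; pixel columns grow to the right and rows downward; lengths in m; the calibration is good to about 2 mm. A picture is of the moment at which its call begins: read the wrist's pose just before it. camera_params takes no time and is no camera call.
- env.finish_job(): hands the job in, once; it reports no verdict.
Trained networks look in the newest picture that a camera, given by its name, has taken for a name from the list of things; names that differ only in an ending like _2 or _b are one class to them, and where a whole thing is asked for, a point or a joint stands for the part that bears it (a point fixed in the world has none). Each returns a list of dicts, best first, with "p" (0 to 1); they miss things now and then, are a little off and sometimes report something else, mostly with a low value. They report only what shows in the picture. A call takes as long as a camera call. They do not tell look-alikes from the thing itself.
- env.masks_of(label, camera): "region" (384x512 bool, what is visible of it) and "uv" ([column, row] in pixels, amid what is visible of it).
- env.mark_of(label, camera): "uv" ([column, row] in pixels: a listed point, or the origin of a listed thing).
The state is a dict: "time_s": time; "q": joint angles; "qd": joint speeds; "joint_efforts": joint torques, N m; "tcp_pos": TCP position; "orientation": TCP orientation; "force": force on the tool from outside, world axes, zero at the start; "moment": the same for the moment, N m; "gripper_width": finger opening in m.
Only numpy, scipy, OpenCV 4.12 (cv2) and the standard library are available. Lean on these libraries where they do the work, as an engineer would, in place of code of your own. Each camera call takes 0.05 s, during which the arm holds its last target.

## Task

Run the blue-handled keeper rod through every napkin ring lying on the counter so that the rod carries them all, lay the loaded rod in the two blue notched rests inside the open drawer and let go of it, then push the drawer fully home until it seats. There may be three to five rings; leave the griddle, turner, salt jar and dish where they are.

Things in the scene. Friction and masses are not known exactly. Their poses are not given: they have to be found in the camera images.
- ring1: square wooden napkin ring, a 38 x 38 mm block 28 mm long with a round bore of 27 mm right through it, 25 g; it lies on one of its flat sides with the bore level. Origin: the middle of the bore (19 mm above the counter as it lies); x axis along the bore (both ends alike). Absent (None) in some runs.
- ring2: square wooden napkin ring, a 38 x 38 mm block 28 mm long with a round bore of 27 mm right through it, 25 g; it lies on one of its flat sides with the bore level. Origin: the middle of the bore (19 mm above the counter as it lies); x axis along the bore (both ends alike). Absent (None) in some runs.
- ring3: square wooden napkin ring, a 38 x 38 mm block 28 mm long with a round bore of 27 mm right through it, 25 g; it lies on one of its flat sides with the bore level. Origin: the middle of the bore (19 mm above the counter as it lies); x axis along the bore (both ends alike). Absent (None) in some runs.
- ring4: square wooden napkin ring, a 38 x 38 mm block 28 mm long with a round bore of 27 mm right through it, 25 g; it lies on one of its flat sides with the bore level. Origin: the middle of the bore (19 mm above the counter as it lies); x axis along the bore (both ends alike). Absent (None) in some runs.
- ring5: square wooden napkin ring, a 38 x 38 mm block 28 mm long with a round bore of 27 mm right through it, 25 g; it lies on one of its flat sides with the bore level. Origin: the middle of the bore (19 mm above the counter as it lies); x axis along the bore (both ends alike). Absent (None) in some runs.
- rod: keeper rod, 260 mm long, 85 g: a round pale rod 12 mm thick and 180 mm long, a blue guard (40 mm wide in y, 16 high, 6 thick) that rings cannot pass, behind it a blue handle, 16 x 16 mm, 74 mm long. Origin: on the axis at the guard's front face; x axis points to the tip (x = +180 mm), handle end at x = -80 mm. Starts flat on the counter, axis 8 mm up.
- rod_tip (a point): the rod's rounded tip, on its axis, 180 mm ahead of the guard
- rod_handle (a point): middle of where to grip the handle, on the axis, 56 mm behind the guard's front face
- rod_mid (a point): point on the rod's axis 71 mm ahead of the guard; it lies over the cradle point when the rod is in its rests: one rest under the bare rod 16 mm from the tip, the other under the handle 22 mm behind the guard's front face
- cradle (a point): on the drawer, midway between its two rests, at the height of the axis of a rod lying in them (39 mm above the drawer's floor, 56 mm above the counter). x points the way the drawer closes; y runs from rest to rest; the rod lies along y, either way. Rests: 8 mm blue plates at y = -93 and +93 mm; notches with a flat 20 mm bottom 7 mm below this point, flaring to 44 mm at the top, 21 mm higher.
- drawer_front (a point): on the drawer, centre of the outer face of its white front (366 mm wide, from 10 to 84 mm above the counter), 84 mm in front of the cradle point; same axes. The face is flat, with no handle: push it along x. The drawer's inside is 328 mm long in y; its sides rise to 62 mm above the counter. A ring hanging on the seated rod clears the drawer's floor.
- drawer (a joint): how far the drawer stands open, m: 0 home, up to 0.18. It slides with about 1.2 N of drag and stays where it is left; from 15 to 7 mm before home it climbs a sprung detent (about 3 N more), which draws it home against its stop once past that.
- unit: the drawer unit standing fixed on the counter: 250 mm deep, 366 mm wide, 96 mm high, wooden top with a moka pot and two cups at its back. Origin: under the middle of its front edge; x axis points from the front to the back, the drawer slides out along -x.
- griddle: nonstick griddle, dark, 200 mm square, 26 mm high, with a black handle reaching 245 mm to its +y; origin under its centre. Bystander.
- turner: blue silicone turner lying flat, 270 mm long, along its x axis; origin under its middle. Bystander.
- salt_jar: glass salt jar with a steel twist cap, 60 mm across, 85 mm high; origin under its centre. Bystander.
- dish: small aluminium dish, 100 mm across, 25 mm high; origin under its centre. Bystander.
There are look-alikes about, which are no part of the job. Leave any orange or pink look-alike of the ring4 alone.

How it is judged:
By the outcome, as a careful person would: the job done as asked, in the order asked, and still so for the second after the job is handed in, with the robot touching nothing.
Of ring1, ring2, ring3, ring4, ring5 only 3 to 5 are there at a start; the rules pass over those that are not, and their reading is None.
At some moment in a run one of ring1, ring2, ring3, ring4, ring5 may be knocked a few centimetres aside while the robot is not near it.
Once in a run the grip may slacken for a moment while it holds something.
It also fails if it takes over 208 s, if anything falls off the work surface, if the arm or the gripper's body presses on something with over 40 N, if the wrist force passes 120 N, or if a joint passes its speed limit or range.

## Working session

There is one attempt and no reset: what is moved stays moved. The work goes in short steps, Python scripts to look and compute and a tool call to move; the robot and the scene stay as the last step left them, time stands still between calls to the robot, and variables do not carry over. Pictures are saved under pics/ and viewed, and the job is handed in when it is done.

Besides the shell and the picture viewer there is one more tool, called after ">>>" in YAML: its name, and indented under it one key for each argument. drive_tool: Moves the arm, as the interface text tells. Its arguments: {"type":"object","properties":{"commands":{"type":"string"},"squeeze":{"type":"number"}},"required":["commands"]}

```bash
mkdir -p pics; ls
python3 - <<'E'
from workcell import env
import cv2,numpy as np
print(env.read_state())
for c in ["scene","side","wrist"]:
    im=env.read_camera(c); cv2.imwrite(f"pics/a_{c}.png",im[:,:,::-1]); print(c,env.camera_params(c))
E
```

```text
pics
{'time_s': 0.0, 'q': array([-1.36296358e+00,  4.23831512e-01,  1.63072993e+00, -1.79236346e-06,
        1.08858876e+00, -1.89820438e-02]), 'qd': array([ 0.00125815, -0.00204482, -0.00033405,  0.00170094,  0.00227527,
       -0.00155651]), 'joint_efforts': array([-3.72312516e-04, -5.44634628e+01, -2.73666251e+01,  6.44262764e-02,
        2.27873161e-02, -1.37520647e-04]), 'tcp_pos': array([ 0.14046737, -0.60843836,  0.23589182]), 'orientation': array([-3.11987126e+00, -3.55342477e-01,  2.33044029e-04]), 'force': array([-0.37687861, -0.33959401,  0.83239798]), 'moment': array([ 0.03812182, -0.0144661 ,  0.05019288]), 'gripper_width': 0.08806489195470409}
scene {'intrinsics': array([[468.95596709,   0.        , 252.18209684],
       [  0.        , 468.95596709, 194.67392613],
       [  0.        ,   0.        ,   1.        ]]), 'rvec': array([ 2.09530574,  0.87348686, -0.41899947]), 'tvec': array([-0.35920371, -0.23896985,  2.00337685])}
side {'intrinsics': array([[422.95568281,   0.        , 251.7824105 ],
       [  0.        , 422.95568281, 190.05450261],
       [  0.        ,   0.        ,   1.        ]]), 'rvec': array([ 0.4332885 , -2.68941058,  1.24956477]), 'tvec': array([0.57005019, 0.2273547 , 1.10052756])}
wrist {'intrinsics': array([[272.64167358,   0.        , 257.01819341],
       [  0.        , 272.64167358, 191.42517045],
       [  0.        ,   0.        ,   1.        ]]), 'mount': array([[ 5.50107508e-04, -9.68934486e-01, -2.47316922e-01,
         6.66077722e-02],
       [ 9.99999778e-01,  4.39804048e-04,  5.01243812e-04,
        -8.43101559e-04],
       [-3.76901432e-04, -2.47317143e-01,  9.68934512e-01,
        -1.47029409e-01],
       [ 0.00000000e+00,  0.00000000e+00,  0.00000000e+00,
         1.00000000e+00]])}
```

View pics/a_scene.png

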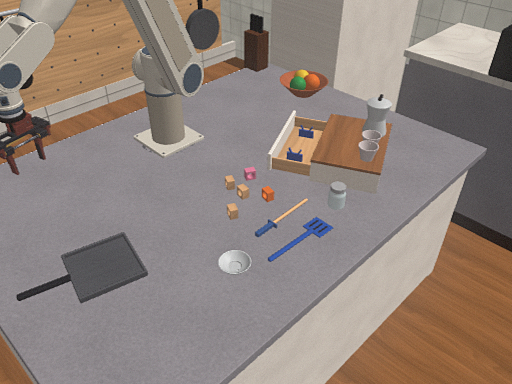

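View pics/a_side.png

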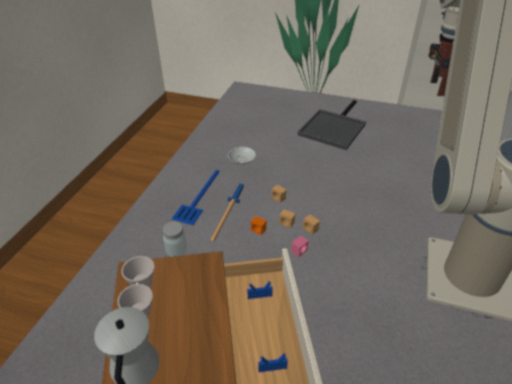

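View pics/a_wrist.png

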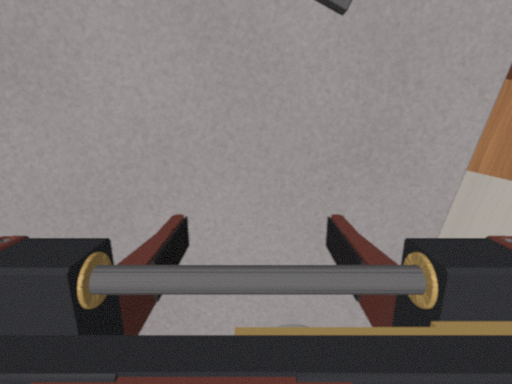

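```bash
cat > h.py <<'E'
from workcell import env
import numpy as np,cv2
from scipy.spatial.transform import Rotation as R
def cam(n,st=None):
    p=env.camera_params(n);K=p["intrinsics"]
    if "mount" in p:
        st=st or env.read_state(); T=np.eye(4);T[:3,:3]=R.from_rotvec(st["orientation"]).as_matrix();T[:3,3]=st["tcp_pos"]
        W=np.linalg.inv(T@p["mount"])
        return K,W[:3,:3],W[:3,3]
    return K,R.from_rotvec(p["rvec"]).as_matrix(),np.array(p["tvec"])
def ray(n,uv,st=None):
    K,Rm,t=cam(n,st); uv=np.atleast_2d(np.asarray(uv,float))
    d=np.c_[uv,np.ones(len(uv))]@np.linalg.inv(K).T@Rm
    return -Rm.T@t,d
def plane(n,uv,z,st=None):
    o,d=ray(n,uv,st); return o+d*((z-o[2])/d[:,2])[:,None]
def proj(n,X,st=None):
    K,Rm,t=cam(n,st); c=np.atleast_2d(X)@Rm.T+t; c=c@K.T; return c[:,:2]/c[:,2:]
E
python3 - <<'E'
from h import *
np.set_printoptions(precision=4,suppress=True)
for c in ["scene","side"]:
    env.read_camera(c)
    for l,z in [("ring1",.019),("rod",.008),("rod_tip",.008),("rod_handle",.008),("cradle",.056),("drawer_front",.047),("unit",0),("salt_jar",0),("dish",0),("turner",0),("griddle",0)]:
        for d in env.mark_of(l,c)[:6]: print(c,l,round(d["p"],2),np.round(d["uv"],1),plane(c,d["uv"],z)[0])
print(env.read_state()["time_s"])
E
```

```text
scene ring1 0.72 [250.  173.5] [0.4457 0.0514 0.019 ]
scene ring1 0.67 [229.5 183.2] [ 0.4365 -0.0454  0.019 ]
scene ring1 0.62 [232.1 214.4] [ 0.5723 -0.1587  0.019 ]
scene ring1 0.49 [262.9 194.7] [ 0.5703 -0.007   0.019 ]
scene ring1 0.47 [242.4 192.6] [ 0.5103 -0.0506  0.019 ]
scene rod 0.85 [276.7 223.8] [ 0.7025 -0.0769  0.008 ]
scene rod_tip 0.7 [306.5 197.7] [0.6821 0.1018 0.008 ]
scene rod_handle 0.75 [264.  229.3] [ 0.6916 -0.1267  0.008 ]
scene cradle 0.8 [298.2 138.8] [0.4475 0.3242 0.056 ]
scene drawer_front 0.56 [286.5 135.2] [0.3857 0.3229 0.047 ]
scene unit 0.78 [319.  155.4] [0.5335 0.3592 0.    ]
scene unit 0.19 [307.8 198.2] [0.6811 0.1111 0.    ]
scene salt_jar 0.61 [335.6 206. ] [0.7783 0.147  0.    ]
scene salt_jar 0.55 [300.8 137.4] [0.3902 0.4135 0.    ]
scene dish 0.63 [234.4 266.9] [ 0.7399 -0.3057  0.    ]
scene turner 0.58 [296.8 240. ] [ 0.7956 -0.0816  0.    ]
scene griddle 0.76 [103.7 270.3] [ 0.4742 -0.5945  0.    ]
scene griddle 0.37 [279.6 136.2] [0.3196 0.3557 0.    ]
side ring1 0.8 [296.7 246.8] [0.4529 0.0536 0.019 ]
side ring1 0.72 [257.4 224.1] 
[... 275 characters left out ...]
6865 0.097  0.008 ]
side rod_handle 0.74 [238.1 189.1] [ 0.6955 -0.1414  0.008 ]
side cradle 0.67 [267.4 319.3] [0.4568 0.3191 0.056 ]
side cradle 0.16 [231.  201.8] [ 0.6745 -0.0264  0.056 ]
side drawer_front 0.61 [301.6 318.5] [0.3854 0.2873 0.047 ]
side unit 0.86 [231.2 338.1] [0.5314 0.3574 0.    ]
side unit 0.26 [225.5 213. ] [ 0.6967 -0.0311  0.    ]
side salt_jar 0.95 [176.5 251.1] [0.7705 0.1559 0.    ]
side dish 0.55 [241.5 158.2] [ 0.7463 -0.3162  0.    ]
side turner 0.84 [203.2 194.8] [ 0.7963 -0.0887  0.    ]
side griddle 0.63 [310. 224.] [ 0.4404 -0.0641  0.    ]
side griddle 0.59 [331.1 131. ] [ 0.4745 -0.5934  0.    ]
side griddle 0.48 [209.  240.7] [0.6997 0.0913 0.    ]
1.35
```

Run:
```python
import cv2
a=cv2.imread("pics/a_scene.png")[150:250,190:340];cv2.imwrite("pics/b1.png",cv2.resize(a,None,fx=5,fy=5,interpolation=2))
a=cv2.imread("pics/a_side.png")[160:280,180:340];cv2.imwrite("pics/b2.png",cv2.resize(a,None,fx=5,fy=5,interpolation=2))
```

```text
(no output)
```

View pics/b1.png

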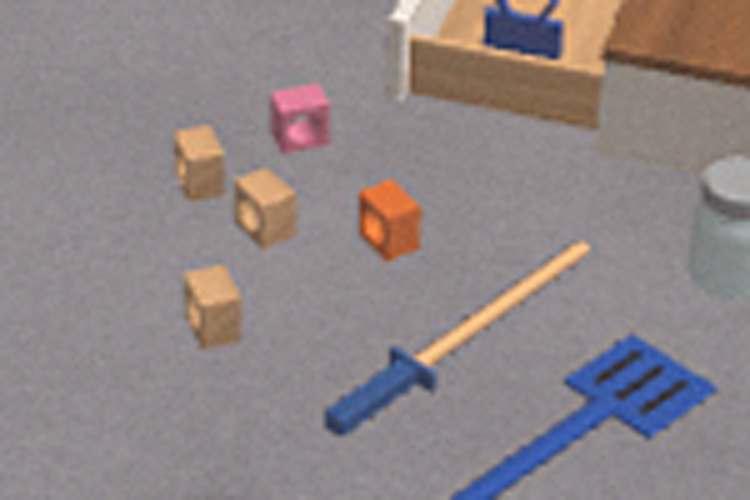

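View pics/b2.png

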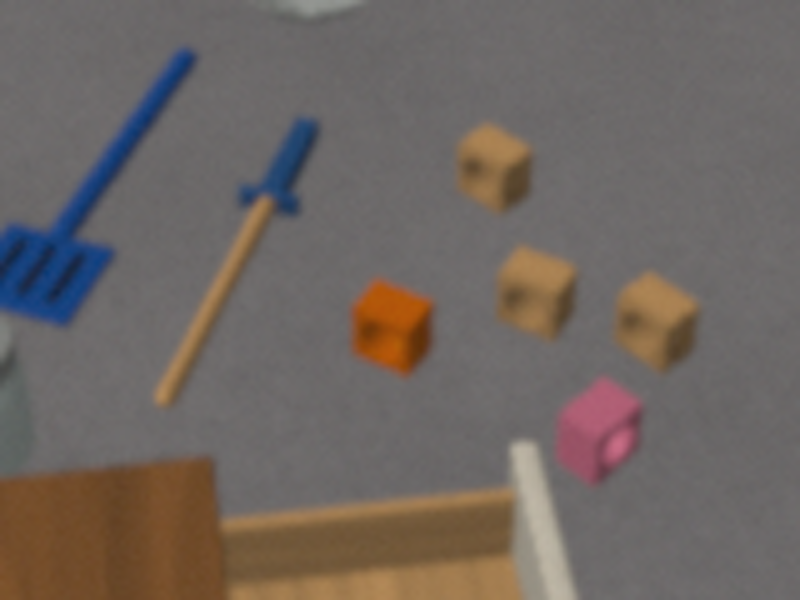

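```bash
cat >> h.py <<'E'
def head(st=None):
    st=st or env.read_state(); X=R.from_rotvec(st["orientation"]).as_matrix()[:,0]; return np.arctan2(X[1],X[0])
def go(xyz,h=None,quiet=False):
    st=env.read_state();M=R.from_rotvec(st["orientation"]).as_matrix()
    s=M.T@(np.array(xyz)-st["tcp_pos"])*100
    dh=0 if h is None else -(h-head(st)+np.pi)%(2*np.pi)-0
    if h is not None:
        e=(h-head(st)+np.pi)%(2*np.pi)-np.pi; dh=-e
    print("t",st["time_s"],"pos",st["tcp_pos"].round(4),"head",round(head(st),3),"q6",st["q"][5].round(2),"F",st["force"].round(1),"w",st["gripper_width"].round(4))
    print("shift cm",s.round(2),"turn",round(dh,3))
def shot(n,name,crop=None,f=1):
    st=env.read_state(); im=env.read_camera(n)[:,:,::-1]; 
    a=im if crop is None else im[crop[0]:crop[1],crop[2]:crop[3]]
    cv2.imwrite(f"pics/{name}.png",cv2.resize(a,None,fx=f,fy=f,interpolation=2)); return st,im
E
python3 -c "
from h import *
go([0.53,-0.12,0.33],1.607)"
```

```text
Traceback (most recent call last):
  File "h.py", line 27, in go
    print("t",st["time_s"],"pos",st["tcp_pos"].round(4),"head",round(head(st),3),"q6",st["q"][5].round(2),"F",st["force"].round(1),"w",st["gripper_width"].round(4))
                                                                                                                                       ^^^^^^^^^^^^^^^^^^^^^^^^^
AttributeError: 'float' object has no attribute 'round'
```

```bash
sed -i 's/st\["gripper_width"\].round(4)/round(st["gripper_width"],4)/' h.py
python3 -c "
from h import *
go([0.53,-0.12,0.33],1.607)"
```

```text
t 1.35 pos [ 0.1405 -0.609   0.2367] head 0.227 q6 -0.02 F [0.2 0.2 0.3] w 0.0878
shift cm [ 48.94 -38.89  -9.33] turn -1.38
```

>>> drive_tool:
  commands: "1 12 -9.7 -9.3 -0.35; 1 24 -19.4 -9.3 -0.7; 1 36 -29 -9.3 -1.05; 1 48.9 -38.9 -9.3 -1.38; 1 48.9 -38.9 -9.3 -1.38; 1 48.9 -38.9 -9.3 -1.38; 1 48.9 -38.9 -9.3 -1.38; 1 48.9 -38.9 -9.3 -1.38; 1 48.9 -38.9 -9.3 -1.38; 1 48.9 -38.9 -9.3 -1.38; 1 48.9 -38.9 -9.3 -1.38; 1 48.9 -38.9 -9.3 -1.38"

```text
time_s: 2.85
tcp_pos: [0.5295, -0.1196, 0.3294]
orientation: [-2.179, -2.263, 0.001]
force: [-0.0, -0.0, -0.5]
gripper_width: 0.0878
```

```bash
python3 -c "
from h import *
go([0.53,-0.12,0.33],1.607)
shot('wrist','c1')
"
```

```text
t 2.85 pos [ 0.5295 -0.1196  0.3294] head 1.609 q6 -0.28 F [-0.  -0.  -0.5] w 0.0878
shift cm [-0.04  0.05 -0.06] turn 0.002
```

View pics/c1.png

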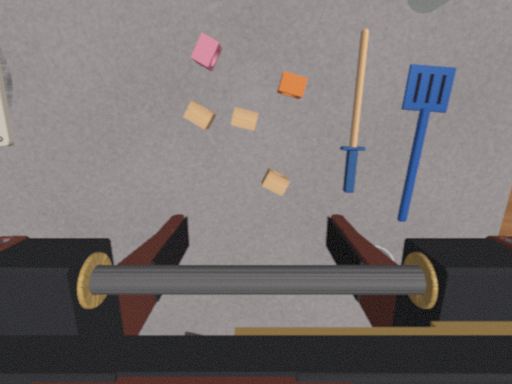

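```bash
cat >> h.py <<'E'
from scipy.optimize import minimize
def ringfit(mask,st,n='wrist',init=None,L=.028,z0=0.0):
    """fit cuboid silhouette to bool mask"""
    v,u=np.nonzero(mask); c=plane(n,[[u.mean(),v.mean()]],.025,st)[0]
    box=np.array([[a,b,d] for a in(-L/2,L/2) for b in(-.019,.019) for d in(0,.038)])
    S=6; u0,v0=u.min()-8,v.min()-8; w,h=u.max()-u0+9,v.max()-v0+9
    m=cv2.resize(mask[v0:v0+h,u0:u0+w].astype(np.float32),None,fx=S,fy=S,interpolation=1)
    def cost(p):
        c_,s_=np.cos(p[2]),np.sin(p[2]); X=box@np.array([[c_,s_,0],[-s_,c_,0],[0,0,1]])+[p[0],p[1],z0]
        q=(proj(n,X,st)-[u0,v0]+.5)*S
        r=np.zeros(m.shape,np.uint8); cv2.fillConvexPoly(r,cv2.convexHull((q*16).astype(np.int32)),1,shift=4)
        return np.abs(r-m).sum()/m.sum()
    best=None
    for y in np.arange(0,np.pi,np.pi/8):
        r=minimize(cost,[c[0],c[1],y],method='Nelder-Mead',options=dict(initial_simplex=[[c[0],c[1],y],[c[0]+.006,c[1],y],[c[0],c[1]+.006,y],[c[0],c[1],y+.25]],xatol=1e-5,fatol=1e-4))
        if best is None or r.fun<best.fun: best=r
    return best.x,best.fun
def woodmask(im):
    hsv=cv2.cvtColor(np.ascontiguousarray(im),cv2.COLOR_BGR2HSV)
    return ((hsv[...,0]>8)&(hsv[...,0]<22)&(hsv[...,1]>70)&(hsv[...,1]<185)&(hsv[...,2]>110))
def rings(st,im,n='wrist',lo=150,hi=3000,show=True):
    m=woodmask(im); k,lab,stt,cen=cv2.connectedComponentsWithStats(m.astype(np.uint8))
    out=[]
    for i in range(1,k):
        if lo<stt[i,4]<hi and stt[i,2]<80 and stt[i,3]<80:
            p,f=ringfit(lab==i,st,n); out.append(p)
            print("ring px",cen[i].round(0),"area",stt[i,4],"xy",p[:2].round(4),"yaw",round(np.degrees(p[2])%180,1),"cost",round(f,3))
    return out
E
python3 - <<'E'
from h import *
st=env.read_state()
im=cv2.imread("pics/c1.png"); rings(st,im)
for c,h in [((150,60,10),0)]:
    hsv=cv2.cvtColor(im,cv2.COLOR_BGR2HSV)
    for n,m in [('orange',(hsv[...,0]<9)&(hsv[...,1]>190)&(hsv[...,2]>120)),('pink',(hsv[...,0]>160)&(hsv[...,0]<176)&(hsv[...,1]>70))]:
        k,lab,s,cen=cv2.connectedComponentsWithStats(m.astype(np.uint8)); i=1+s[1:,4].argmax(); p,f=ringfit(lab==i,st); print(n,cen[i],s[i,4],p,f)
env.read_camera('wrist')
for l in ['rod','rod_tip','rod_handle','turner']:
    for d in env.mark_of(l,'wrist')[:1]: print(l,d['p'],d['uv'],plane('wrist',d['uv'],.008,st)[0])
E
```

```text
ring px [292.  85.] area 579 xy [0.5779 0.0052] yaw 77.0 cost 0.074
ring px [199. 115.] area 518 xy [ 0.4327 -0.0455] yaw 61.8 cost 0.09
ring px [244. 118.] area 431 xy [ 0.5051 -0.0483] yaw 78.2 cost 0.092Traceback (most recent call last):
  File "<stdin>", line 3, in <module>
  File "h.py", line 58, in rings
    p,f=ringfit(lab==i,st,n); out.append(p)
        ~~~~~~~^^^^^^^^^^^^^
  File "h.py", line 47, in ringfit
    r=minimize(cost,[c[0],c[1],y],method='Nelder-Mead',options=dict(initial_simplex=[[c[0],c[1],y],[c[0]+.006,c[1],y],[c[0],c[1]+.006,y],[c[0],c[1],y+.25]],xatol=1e-5,fatol=1e-4))
    res = _minimize_neldermead(fun, x0, args, callback, bounds=bounds,
                               **options)
    fxr = func(xr)
    fx = function(np.copy(x), *(wrapper_args + args))
  File "h.py", line 42, in cost
    q=(proj(n,X,st)-[u0,v0]+.5)*S
       ~~~~^^^^^^^^
  File "h.py", line 18, in proj
    K,Rm,t=cam(n,st); c=np.atleast_2d(X)@Rm.T+t; c=c@K.T; return c[:,:2]/c[:,2:]
           ~~~^^^^^^
  File "h.py", line 5, in cam
    p=env.camera_params(n);K=p["intrinsics"]
ValueError: time passes only in moves, steps and waits
```

```bash
python3 - <<'E'
s=open('h.py').read()
s=s.replace('def cam(n,st=None):\n    p=env.camera_params(n)','_P={}\ndef cam(n,st=None):\n    if n not in _P: _P[n]=env.camera_params(n)\n    p=_P[n]')
s=s.replace('(hsv[...,1]<185)','(hsv[...,1]<175)&(hsv[...,0]>10)')
open('h.py','w').write(s)
E
python3 - <<'E'
from h import *
st=env.read_state()
im=cv2.imread("pics/c1.png"); rings(st,im)
hsv=cv2.cvtColor(im,cv2.COLOR_BGR2HSV)
for p in [(292,85),(244,118),(199,115),(207,50)]: print(hsv[p[1],p[0]])
for n,m in [('orange',(hsv[...,0]<12)&(hsv[...,1]>190)&(hsv[...,2]>120)),('pink',(hsv[...,0]>160)&(hsv[...,0]<176)&(hsv[...,1]>70))]:
        k,lab,s,cen=cv2.connectedComponentsWithStats(m.astype(np.uint8)); i=1+s[1:,4].argmax(); p,f=ringfit(lab==i,st); print(n,cen[i],s[i,4],p,f)
env.read_camera('wrist')
for l in ['rod','rod_tip','rod_handle','turner']:
    for d in env.mark_of(l,'wrist')[:1]: print(l,d['p'],d['uv'],plane('wrist',d['uv'],.008,st)[0])
E
```

```text
ring px [292.  84.] area 506 xy [0.5778 0.0053] yaw 76.0 cost 0.185
ring px [199. 115.] area 518 xy [ 0.4327 -0.0455] yaw 61.8 cost 0.09
ring px [244. 118.] area 431 xy [ 0.5051 -0.0483] yaw 78.2 cost 0.092
ring px [275. 182.] area 451 xy [ 0.5595 -0.15  ] yaw 65.1 cost 0.104
ring px [507. 219.] area 335 xy [ 0.9994 -0.2148] yaw 179.9 cost 0.361
ring px [ 90. 281.] area 928 xy [ 0.2278 -0.3232] yaw 134.2 cost 0.69
ring px [431. 282.] area 310 xy [ 0.9387 -0.3789] yaw 110.1 cost 1.0
[ 13 166 215]
[ 16  88 212]
[ 17  88 212]
[172  85 212]Traceback (most recent call last):
  File "<stdin>", line 7, in <module>
ValueError: attempt to get argmax of an empty sequence
```

```bash
sed -i 's/hsv\[...,1\]<175/hsv[...,1]<130/' h.py
python3 - <<'E'
from h import *
st,im=shot('wrist','c2')
for l in ['rod','rod_tip','rod_handle','turner']:
    for d in env.mark_of(l,'wrist')[:2]: print(l,d['p'],d['uv'],plane('wrist',d['uv'],.008,st)[0])
hsv=cv2.cvtColor(np.ascontiguousarray(im),cv2.COLOR_BGR2HSV)
m=np.zeros((384,512),bool); m[20:200,335:375]=1
w=woodmask(im)&m; b=(hsv[...,0]>95)&(hsv[...,0]<125)&(hsv[...,1]>90)&m
for n,mm in(('rod',w),('blue',b)):
    v,u=np.nonzero(mm); P=plane('wrist',np.c_[u,v],.010,st)[:,:2]; c=P.mean(0); d=np.linalg.svd(P-c)[2][0]; s=(P-c)@d
    print(n,len(u),v.min(),v.max(),c,np.degrees(np.arctan2(d[1],d[0]))%180,'ends',c+d*s.min(),c+d*s.max())
E
```

```text
rod 0.92 [352.8, 148.4] [ 0.69022116 -0.09061201  0.008     ]
rod_tip 0.56 [363.0, 29.9] [0.68346116 0.0902553  0.008     ]
rod_handle 0.73 [349.3, 175.9] [ 0.69002407 -0.13833082  0.008     ]
turner 0.72 [416.1, 148.9] [ 0.79812395 -0.08745878  0.008     ]
rod 818 28 145 [0.68781748 0.0074736 ] 91.0727373716646 ends [0.68622733 0.09239501] [ 0.68954543 -0.08480699]
blue 479 146 191 [ 0.69054487 -0.12217385] 91.08897913171128 ends [ 0.68986101 -0.08619732] [ 0.69136086 -0.16510093]
```

```bash
python3 -c "
from h import *
go([0.6908,-0.1425,0.10],1.5895)
go([0.6908,-0.1425,0.017],1.5895)"
```

```text
t 3.15 pos [ 0.5289 -0.1211  0.3297] head 1.605 q6 -0.28 F [ 1.2  0.3 -0.7] w 0.0874
shift cm [-2.68 16.12 22.96] turn 0.015
t 3.15 pos [ 0.5289 -0.1211  0.3297] head 1.605 q6 -0.28 F [ 1.2  0.3 -0.7] w 0.0874
shift cm [-2.68 16.12 31.26] turn 0.015
```

>>> drive_tool:
  commands: "1 -2.5 16.1 12 0.017; 1 -2.5 16.1 12 0.017; 1 -2.5 16.1 18 0.017; 1 -2.5 16.1 23 0.017; 1 -2.5 16.1 27 0.017; 1 -2.5 16.1 29 0.017; 1 -2.5 16.1 29 0.017"

```text
time_s: 4.03
tcp_pos: [0.6884, -0.1395, 0.0359]
orientation: [-2.197, -2.237, 0.006]
force: [-0.5, -0.5, -0.2]
gripper_width: 0.0882
```

```bash
python3 -c "
from h import *
go([0.6908,-0.1425,0.017],1.5895)
st,im=shot('wrist','c3')
shot('scene','c3s',(150,300,190,340),4)"
```

```text
t 4.025 pos [ 0.6884 -0.1395  0.0359] head 1.589 q6 -0.23 F [-0.5 -0.5 -0.2] w 0.0882
shift cm [-0.31  0.25  1.88] turn -0.001
```

View pics/c3.png

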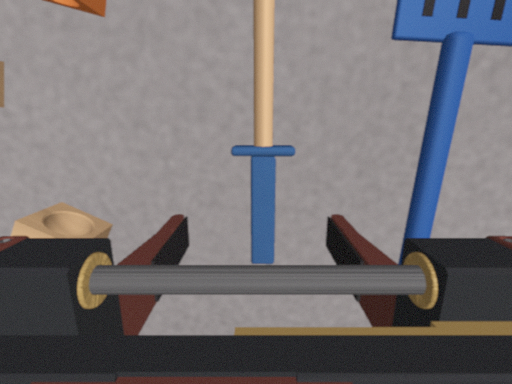

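View pics/c3s.png

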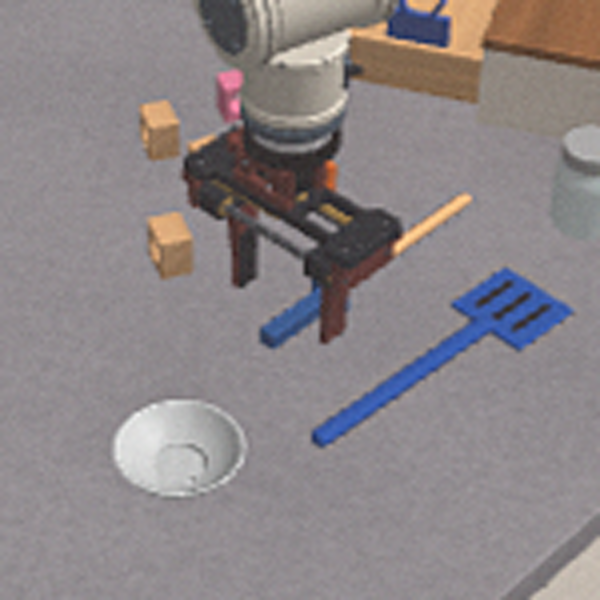

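```bash
python3 -c "
from h import *
st=env.read_state()
st['tcp_pos']=st['tcp_pos']
M=R.from_rotvec(st['orientation']).as_matrix()
for n,uv,z in [('guardfront-top',(263.5,146),.016),('handle end',(262.5,263),.016),('rod mid',(263.5,60),.014),('ring C',(68,222),.019)]:
    X=plane('wrist',[uv],z,st)[0]; print(n,X, 'tool',(M.T@(X-st['tcp_pos']))*100)
"
```

```text
guardfront-top [ 0.69402986 -0.08659419  0.016     ] tool [5.32687814 0.32744568 2.47037799]
handle end [ 0.69532427 -0.16732269  0.016     ] tool [-2.74699023  0.30978229  2.47181862]
rod mid [ 0.69285256 -0.03692689  0.014     ] tool [10.29496451  0.30007673  2.66946314]
ring C [ 0.56670306 -0.13817582  0.019     ] tool [  0.4014981  -12.49687337   2.16172506]
```

>>> drive_tool:
  commands: "1 -0.3 0.3 0.9 0; 1 -0.3 0.3 1.9 0; 1 -0.3 0.3 1.9 0; 0 -0.3 0.3 1.9 0; 0 -0.3 0.3 1.9 0; 0 -0.3 0.3 1.9 0; 0 -0.3 0.3 1.9 0; 0 -0.3 0.3 1.9 0; 0 -0.3 0.3 1.9 0; 0 -0.3 0.3 1.9 0"
  squeeze: 50

```text
time_s: 5.38
tcp_pos: [0.6944, -0.1421, 0.0207]
orientation: [2.2, 2.242, 0.0]
force: [0.3, -0.2, 0.5]
gripper_width: 0.0215
```

```bash
python3 -c "
from h import *
go([0.6908,-0.1425,0.17],1.5895)
shot('wrist','c4')
"
```

```text
t 5.375 pos [ 0.6944 -0.1421  0.0207] head 1.59 q6 -0.24 F [ 0.3 -0.2  0.5] w 0.0215
shift cm [ -0.03  -0.36 -14.93] turn 0.0
```

View pics/c4.png

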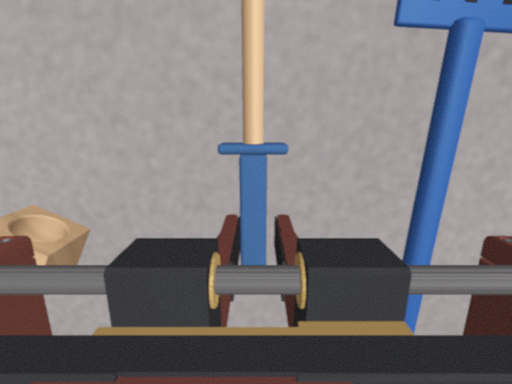

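>>> drive_tool:
  commands: "0 0 0 0.2 0; 0 0 0 0.2 0; 0 0 0 0.2 0; 0 0 0 0.2 0"
  squeeze: 50

```text
time_s: 5.92
tcp_pos: [0.6945, -0.1421, 0.0206]
orientation: [2.2, 2.242, 0.0]
force: [-6.3, 0.8, 13.8]
gripper_width: 0.0155
```

>>> drive_tool:
  commands: "0 0 0 -1 0; 0 0 0 -3 0; 0 0 0 -6 0; 0 0 0 -8 0; 0 0 0 -8 0; 0 0 0 -8 0"
  squeeze: 50

```text
time_s: 6.68
tcp_pos: [0.6939, -0.142, 0.0981]
orientation: [-2.2, -2.242, 0.001]
force: [-0.5, -0.9, -1.3]
gripper_width: 0.0154
```

```bash
python3 -c "
from h import *
go([0.6908,-0.1425,0.17],1.5895)
shot('wrist','c5')
shot('side','c5s',(130,280,150,350),4)
"
```

```text
t 6.675 pos [ 0.6939 -0.142   0.0981] head 1.59 q6 -0.24 F [-0.5 -0.9 -1.3] w 0.0154
shift cm [-0.05 -0.32 -7.19] turn 0.0
```

View pics/c5.png

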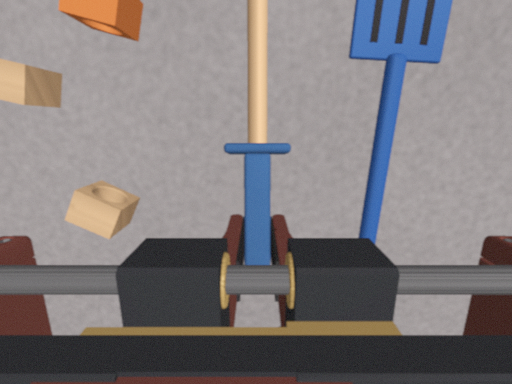

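View pics/c5s.png

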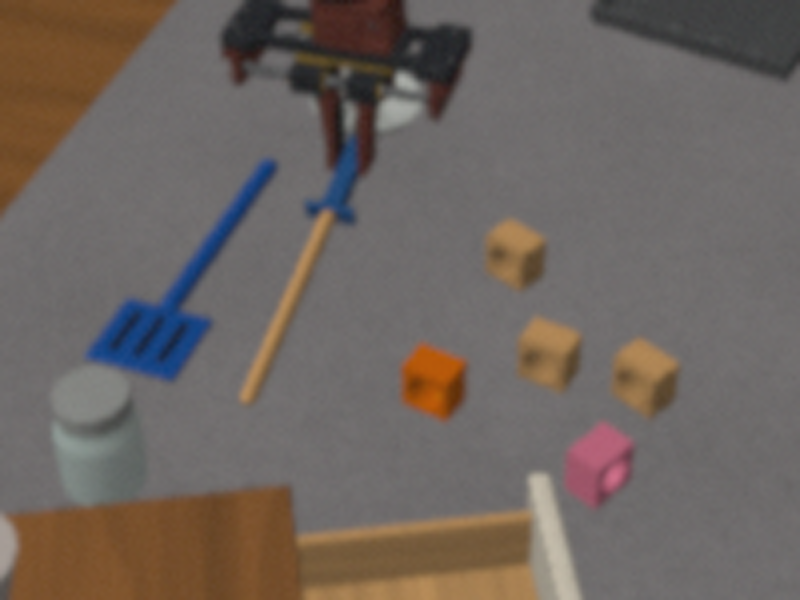

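```bash
cat >> h.py <<'E'
def tri(obs,st=None):
    A=np.zeros((3,3));b=np.zeros(3)
    for n,uv in obs:
        o,d=ray(n,[uv],st);d=d[0]/np.linalg.norm(d[0]);P=np.eye(3)-np.outer(d,d);A+=P;b+=P@o
    X=np.linalg.solve(A,b); return X,[np.linalg.norm(proj(n,X,st)[0]-uv).round(1) for n,uv in obs]
E
python3 -c "
from h import *
st=env.read_state();M=R.from_rotvec(st['orientation']).as_matrix()
for c in ['side','scene','wrist']: env.read_camera(c)
for l in ['rod_tip','rod','rod_handle']:
    o=[]
    for c in ['side','scene','wrist']:
        for d in env.mark_of(l,c)[:1]: print(l,c,round(d['p'],2),np.round(d['uv'],1)); o.append((c,np.array(d['uv'])))
    if len(o)>1:
        X,e=tri(o,st); print(X.round(4),e,'tool cm',(M.T@(X-st['tcp_pos'])*100).round(2))
shot('scene','c6',(150,300,190,390),4)
"
```

```text
rod_tip side 0.53 [208. 230.]
rod_tip scene 0.57 [308.2 190.9]
[0.6948 0.0947 0.049 ] [np.float64(0.9), np.float64(0.7)] tool cm [23.65  0.58  4.85]
rod side 0.91 [232.4 185.8]
rod scene 0.66 [273.  209.6]
rod wrist 0.57 [255.8 144.1]
[ 0.6913 -0.0863  0.0675] [np.float64(0.4), np.float64(0.3), np.float64(2.6)] tool cm [ 5.56 -0.12  2.99]
rod_handle side 0.86 [240.  167.3]
rod_handle scene 0.6 [264.2 210.6]
rod_handle wrist 0.56 [253.4 230.3]
[ 0.6909 -0.1361  0.0971] [np.float64(2.2), np.float64(2.0), np.float64(2.0)] tool cm [ 0.59 -0.25  0.02]
```

View pics/c6.png

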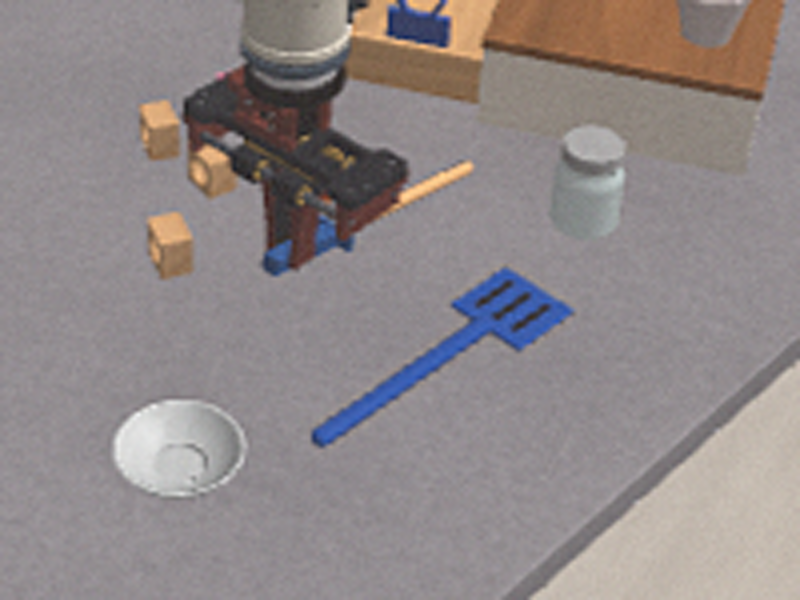

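```bash
python3 -c "
from h import *
print(tri([('scene',np.array([307.2,199.2])),('side',np.array([212.6,240.4]))]))
print(tri([('scene',np.array([307.75,191.75])),('side',np.array([212,229.5]))]))
for z in (.008,.04,.05,.06,.086): print(z,proj('scene',[.69,.094,z]),proj('side',[.69,.094,z]))
"
```

```text
(array([0.68811784, 0.09552652, 0.00864738]), [np.float64(0.5), np.float64(0.7)])
(array([0.6901719 , 0.09027511, 0.04641099]), [np.float64(0.8), np.float64(1.0)])
0.008 [[306.79983097 199.65433449]] [[211.56429269 240.18963152]]
0.04 [[307.49558094 192.54981758]] [[210.75395834 232.27926895]]
0.05 [[307.71643763 190.29458202]] [[210.49488878 229.7502708 ]]
0.06 [[307.93896206 188.02231664]] [[210.2329584  227.19334565]]
0.086 [[308.52546751 182.03332914]] [[209.53820573 220.41127414]]
```

>>> drive_tool:
  commands: "0 0 0 3 0; 0 0 0 5 0; 0 0 0 7 0; 0 0 0 7.6 0; 0 0 0 7.6 0; 0.35 0 0 7.6 0; 0.35 0 0 7.6 0; 0.35 0 0 7.6 0; 0.35 0 0 7.9 0; 0.35 0 0 8.1 0; 0.35 0 0 8.1 0; 0.35 0 0 8.1 0"
  squeeze: 60

```text
time_s: 8.93
tcp_pos: [0.6944, -0.1421, 0.0176]
orientation: [-2.2, -2.242, 0.0]
force: [0.2, -0.4, -0.3]
gripper_width: 0.0306
```

```bash
python3 -c "
from h import *
go([0.694,-0.1425,0.016],1.5895)
shot('wrist','c7')
shot('scene','c7s',(150,300,190,390),4)
"
```

```text
t 8.925 pos [ 0.6944 -0.1421  0.0176] head 1.59 q6 -0.24 F [ 0.2 -0.4 -0.3] w 0.0306
shift cm [-0.04 -0.04  0.16] turn 0.0
```

View pics/c7.png

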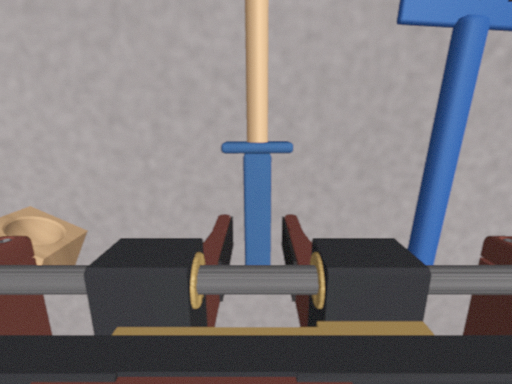

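View pics/c7s.png

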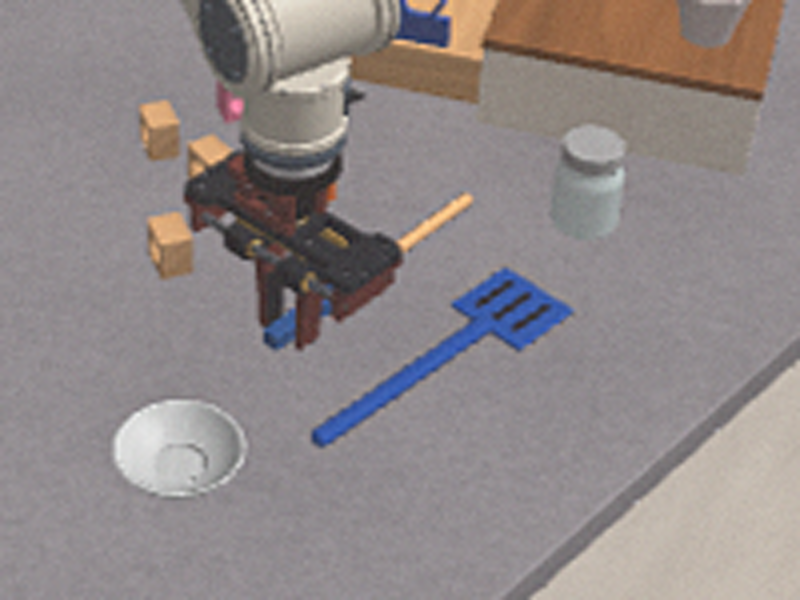

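>>> drive_tool:
  commands: "0.35 0.4 0 0.2 0; 0.35 0.8 0 0.3 0; 0.35 0.8 0 0.3 0; 0 0.8 0 0.3 0; 0 0.8 0 0.3 0; 0 0.8 0 0.3 0; 0 0.8 0 0.3 0; 0 0.8 0 0.3 0; 0 0.8 0 0.2 0"
  squeeze: 60

```text
time_s: 10.15
tcp_pos: [0.6941, -0.1341, 0.0155]
orientation: [-2.2, -2.242, 0.0]
force: [0.8, -0.2, -0.5]
gripper_width: 0.0156
```

>>> drive_tool:
  commands: "0 0 0 -1 0; 0 0 0 -2 0; 0 0 0 -4 0; 0 0 0 -6 0; 0 0 0 -6 0; 0 0 0 -6 0"
  squeeze: 60

```text
time_s: 10.9
tcp_pos: [0.6941, -0.1341, 0.0759]
orientation: [2.2, 2.242, 0.0]
force: [0.3, 0.1, -0.2]
gripper_width: 0.0157
```

```bash
python3 -c "
from h import *
go([0.694,-0.1425,0.016],1.5895)
shot('wrist','c8')
shot('scene','c8s',(150,300,190,390),4)
shot('side','c8d',(130,280,150,350),4)
"
```

```text
t 10.9 pos [ 0.6941 -0.1341  0.0759] head 1.59 q6 -0.23 F [ 0.3  0.1 -0.2] w 0.0157
shift cm [-0.84 -0.03  5.99] turn 0.0
```

View pics/c8s.png

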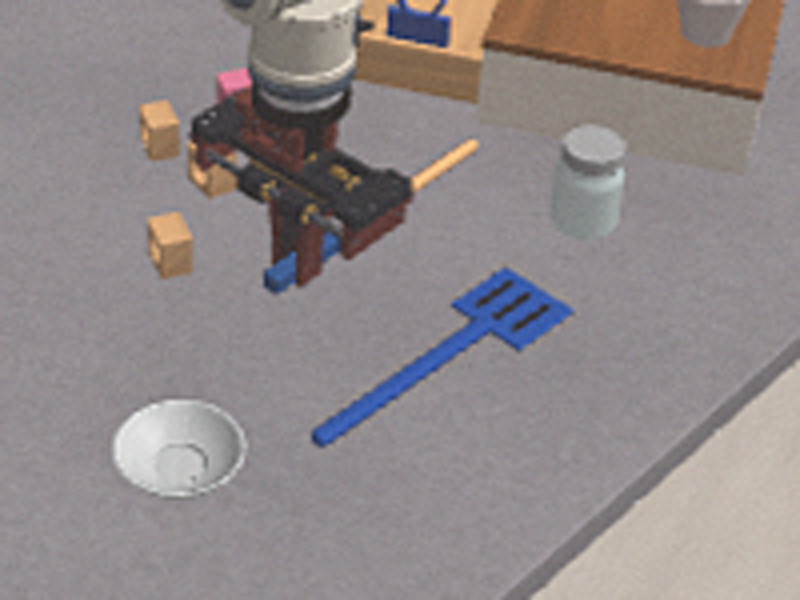

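View pics/c8d.png

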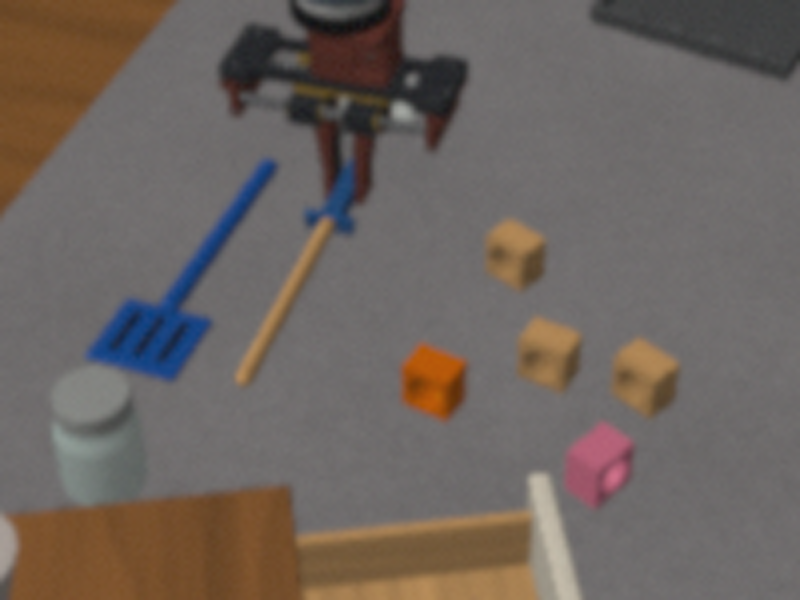

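```bash
python3 -c "
from h import *
X,e=tri([('scene',np.array([309.2,186.1])),('side',np.array([210.5,224.4]))]);print(X,e)
st=env.read_state()
for n,uv,z in [('guard top',(257,142),.072)]: pass
im=cv2.imread('pics/c8.png'); 
print(proj('wrist',[X],st), proj('wrist',[[.694,-.0865,.076]],st))
"
```

```text
[0.69119452 0.09414525 0.06967772] [np.float64(0.8), np.float64(1.0)]
[[ 263.95859589 -296.42626535]] [[260.74668657 161.07642002]]
```

View pics/c8.png

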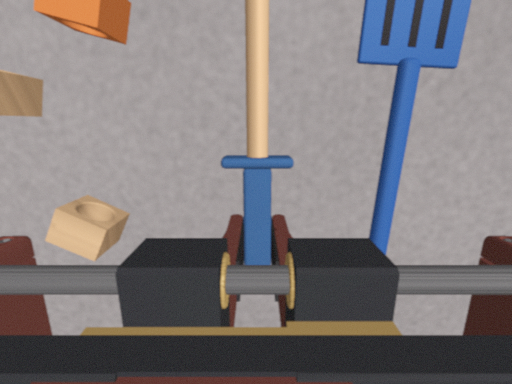

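```bash
python3 -c "
from h import *
go([0.49,-0.17,0.16],1.22)"
```

```text
t 11.05 pos [ 0.6937 -0.134   0.0748] head 1.59 q6 -0.23 F [-0.5 -0.3 -0.2] w 0.0156
shift cm [ -3.21 -20.44  -8.49] turn 0.37
```

>>> drive_tool:
  commands: "0 -0.5 -2 -3 0; 0 -1 -6 -6 0.1; 0 -2 -11 -8.5 0.2; 0 -3 -16 -8.5 0.3; 0 -3.2 -19 -8.5 0.37; 0 -3.2 -20.4 -8.5 0.37; 0 -3.2 -20.4 -8.5 0.37; 0 -3.2 -20.4 -8.5 0.37; 0 -3.2 -20.4 -8.5 0.37"

```text
time_s: 12.18
tcp_pos: [0.492, -0.1699, 0.1605]
orientation: [2.574, 1.801, 0.0]
force: [-0.0, -1.0, -0.9]
gripper_width: 0.0159
```

```bash
python3 -c "
from h import *
go([0.49,-0.17,0.16],1.22)
st,im=shot('wrist','d1')
rings(st,im)
"
```

```text
t 12.175 pos [ 0.492  -0.1699  0.1605] head 1.221 q6 -0.01 F [-0.  -1.  -0.9] w 0.0159
shift cm [-0.08 -0.18  0.05] turn 0.001
ring px [158.  90.] area 1552 xy [ 0.4337 -0.0454] yaw 61.1 cost 0.06
ring px [314. 147.] area 1207 xy [ 0.5601 -0.1491] yaw 64.6 cost 0.077
ring px [224. 280.] area 357 xy [ 0.4492 -0.2906] yaw 6.8 cost 1.0
ring px [291. 281.] area 278 xy [ 0.4552 -0.2682] yaw 3.4 cost 1.0
```

View pics/d1.png

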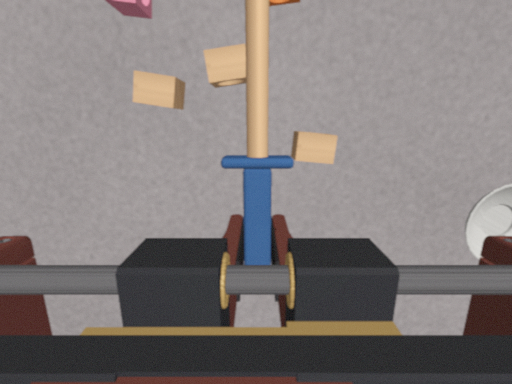

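```bash
python3 -c "
from h import *
go([0.4432,-0.3953,0.06],1.1275)"
```

```text
t 12.225 pos [ 0.4918 -0.1699  0.1605] head 1.221 q6 -0.01 F [-0.4  0.1 -0.3] w 0.0156
shift cm [-22.84   3.17  10.05] turn 0.093
```

>>> drive_tool:
  commands: "0 -4 0.6 0 0.03; 0 -9 1.2 0 0.06; 0 -14 2 2 0.093; 0 -19 3.2 5 0.093; 0 -22.8 3.2 9 0.093; 0 -22.8 3.2 10 0.093; 0 -22.8 3.2 12.4 0.093; 0 -22.8 3.2 13.4 0.093; 0 -22.8 3.2 13.4 0.093; 0 -22.8 3.2 13.4 0.093"

```text
time_s: 13.48
tcp_pos: [0.4434, -0.3951, 0.0276]
orientation: [2.654, 1.678, 0.001]
force: [-0.5, 0.1, -0.4]
gripper_width: 0.0153
```

```bash
python3 -c "
from h import *
go([0.4432,-0.3953,0.0265],1.1275)
shot('scene','e1',(150,270,180,340),5)
shot('side','e1d',(130,250,220,380),5)
"
```

```text
t 13.475 pos [ 0.4434 -0.3951  0.0276] head 1.127 q6 -0.3 F [-0.5  0.1 -0.4] w 0.0153
shift cm [-0.02 -0.01  0.11] turn -0.0
```

View pics/e1.png

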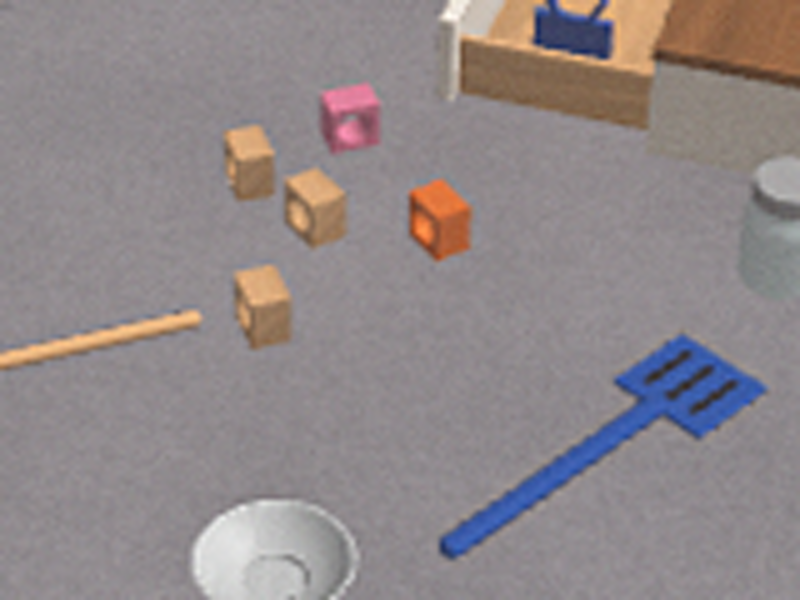

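View pics/e1d.png

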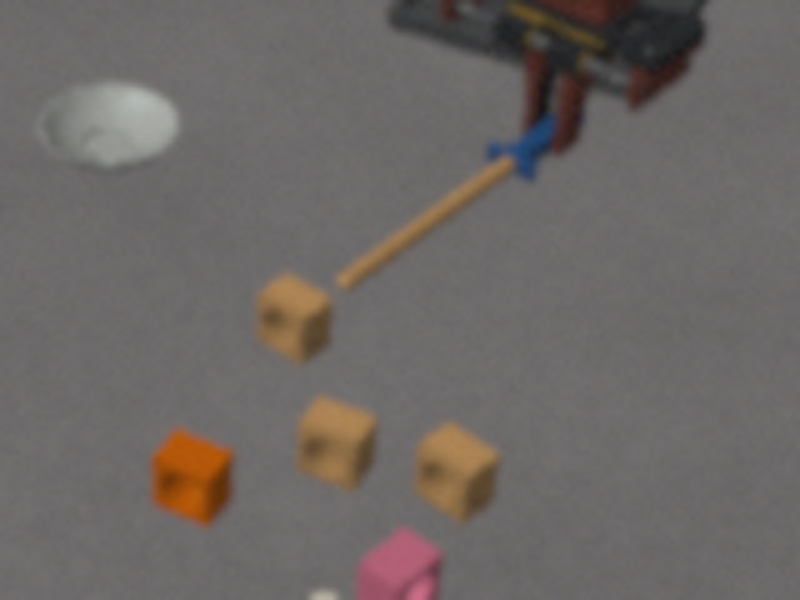

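>>> drive_tool:
  commands: "0 1 0 0.1 0; 0 2 0 0.1 0; 0 3 0 0.1 0; 0 4 0 0.1 0; 0 5 0 0.1 0; 0 6.5 0 0.1 0; 0 8 0 0.1 0; 0 8 0 0.1 0"

```text
time_s: 14.58
tcp_pos: [0.4774, -0.3216, 0.0256]
orientation: [-2.654, -1.68, 0.0]
force: [-0.3, 0.2, -1.0]
gripper_width: 0.0155
```

```bash
python3 -c "
from h import *
go([0.4432,-0.3953,0.0265],1.1275)
shot('scene','e2',(150,270,180,340),5)
shot('side','e2d',(130,250,220,380),5)
"
```

```text
t 14.575 pos [ 0.4774 -0.3216  0.0256] head 1.129 q6 -0.17 F [-0.3  0.2 -1. ] w 0.0155
shift cm [-8.13  0.06 -0.09] turn 0.001
```

View pics/e2.png

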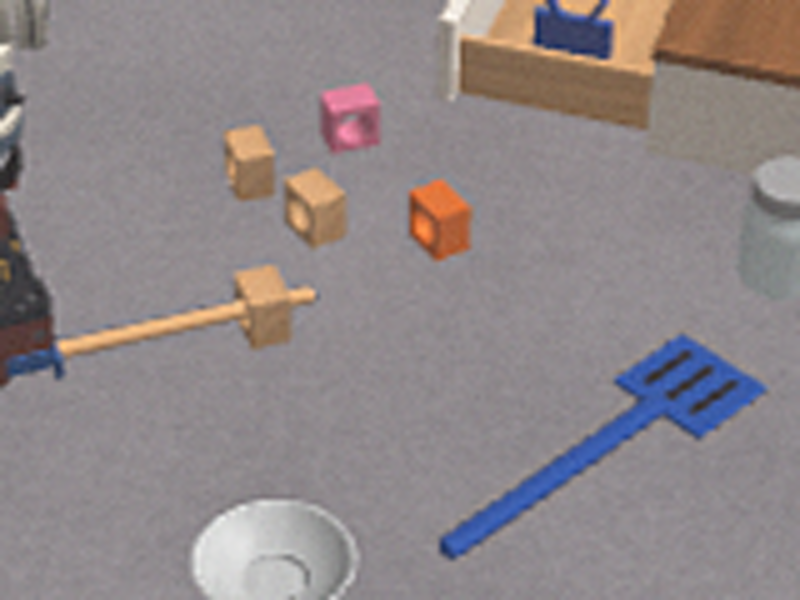

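View pics/e2d.png

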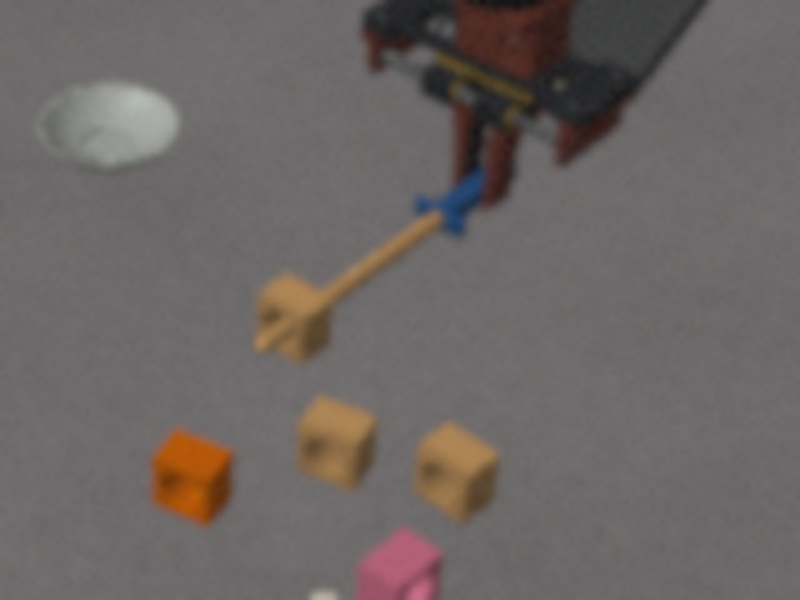

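>>> drive_tool:
  commands: "0 1.2 0 0 0; 0 2.6 0 0 0; 0 4 0 0 0; 0 5.4 0 0 0; 0 6.8 0 0 0; 0 8.2 0 0 0; 0 9.6 0 0 0; 0 10.8 0 0 0; 0 11.8 0 0 0; 0 12.4 0 0 0; 0 12.4 0 0 0"

```text
time_s: 16.05
tcp_pos: [0.5303, -0.2106, 0.0257]
orientation: [2.656, 1.678, -0.0]
force: [0.2, -0.8, -1.4]
gripper_width: 0.0154
```

```bash
python3 -c "
from h import *
go([0.4432,-0.3953,0.0265],1.1275)
st,im=shot('wrist','e3')
shot('side','e3d',(130,250,200,360),5)
rings(st,im)
"
```

```text
t 16.05 pos [ 0.5303 -0.2106  0.0257] head 1.127 q6 0.04 F [ 0.2 -0.8 -1.4] w 0.0154
shift cm [-20.42   0.06  -0.08] turn -0.0Traceback (most recent call last):
  File "<string>", line 6, in <module>
    rings(st,im)
    ~~~~~^^^^^^^
  File "h.py", line 60, in rings
    p,f=ringfit(lab==i,st,n); out.append(p)
        ~~~~~~~^^^^^^^^^^^^^
  File "h.py", line 41, in ringfit
    m=cv2.resize(mask[v0:v0+h,u0:u0+w].astype(np.float32),None,fx=S,fy=S,interpolation=1)
cv2.error: OpenCV(4.12.0) /io/opencv/modules/imgproc/src/resize.cpp:4208: error: (-215:Assertion failed) !ssize.empty() in function 'resize'
```

View pics/e3.png

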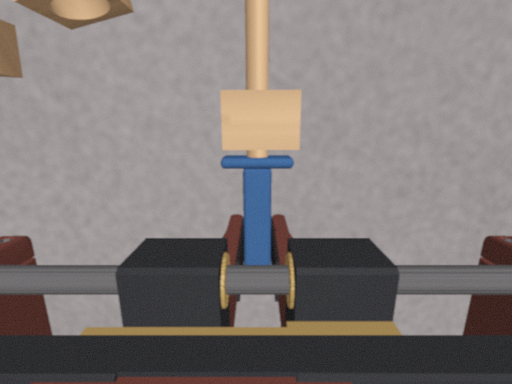

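View pics/e3d.png

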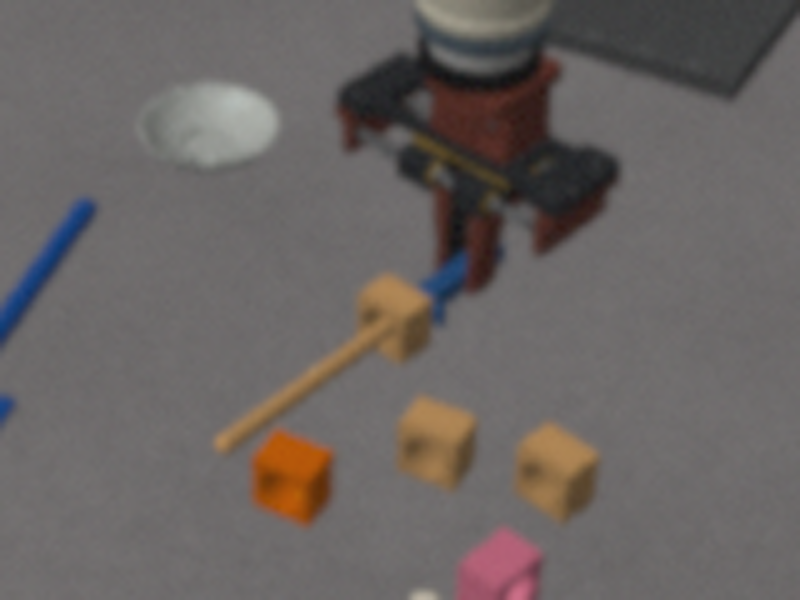

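>>> drive_tool:
  commands: "0 0 0 -0.6 0; 0 0 0 -1.2 0; 0 0 0 -2 0; 0 0 0 -4 0; 0 0 0 -6.5 0; 0 0 0 -9 0; 0 0 0 -11.5 0; 0 0 0 -13 0; 0 0 0 -13.5 0; 0 0 0 -13.5 0"

```text
time_s: 17.4
tcp_pos: [0.53, -0.2108, 0.1607]
orientation: [-2.656, -1.678, 0.0]
force: [0.3, 1.4, -1.1]
gripper_width: 0.0157
```

```bash
sed -i 's/u0,v0=u.min()-8,v.min()-8/u0,v0=max(u.min()-8,0),max(v.min()-8,0)/' h.py; python3 -c "
from h import *
go([0.4432,-0.3953,0.0265],1.1275)
st,im=shot('wrist','f1')
rings(st,im)
"
```

```text
t 17.4 pos [ 0.53   -0.2108  0.1607] head 1.127 q6 0.04 F [ 0.3  1.4 -1.1] w 0.0157
shift cm [-20.39   0.08  13.42] turn -0.001
ring px [161.  46.] area 2019 xy [ 0.5057 -0.0478] yaw 77.9 cost 0.064
ring px [96. 78.] area 1911 xy [ 0.4338 -0.0455] yaw 60.0 cost 0.058
ring px [224. 280.] area 344 xy [ 0.4812 -0.3215] yaw 3.6 cost 1.0
ring px [291. 281.] area 281 xy [ 0.5703 -0.3352] yaw 41.2 cost 1.0
```

View pics/f1.png

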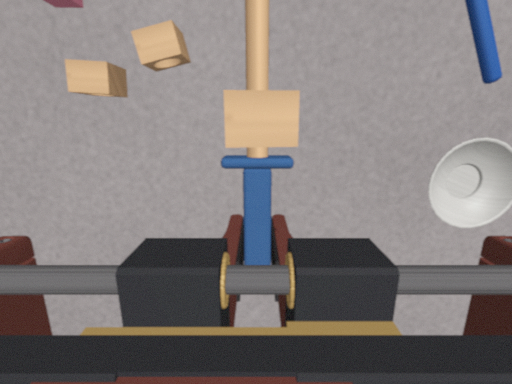

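```bash
python3 -c "
from h import *
go([0.4486,-0.3143,0.026],1.3596)"
```

```text
t 17.45 pos [ 0.5298 -0.2107  0.1602] head 1.127 q6 0.04 F [ 0.5 -0.5 -1. ] w 0.0155
shift cm [-12.84  -2.87  13.42] turn -0.233
```

>>> drive_tool:
  commands: "0 -1 -0.3 0 0; 0 -2.6 -0.6 0 -0.05; 0 -4.6 -1 0 -0.1; 0 -6.8 -1.5 1 -0.15; 0 -9 -2 3 -0.2; 0 -11 -2.5 5 -0.233; 0 -12.3 -2.9 7 -0.233; 0 -12.8 -2.9 9 -0.233; 0 -12.8 -2.9 10.5 -0.233; 0 -12.8 -2.9 11.8 -0.233; 0 -12.8 -2.9 12.7 -0.233; 0 -12.8 -2.9 13.4 -0.233"

```text
time_s: 18.95
tcp_pos: [0.4492, -0.3139, 0.0263]
orientation: [2.443, 1.976, 0.0]
force: [0.0, -0.5, -0.8]
gripper_width: 0.0154
```

>>> drive_tool:
  commands: "0 0 0 0 0; 0 0 0 0 0"

```text
time_s: 19.2
tcp_pos: [0.4493, -0.3141, 0.027]
orientation: [2.442, 1.975, 0.0]
force: [-0.1, -0.6, -0.9]
gripper_width: 0.0157
```

```bash
python3 -c "
from h import *
go([0.4486,-0.3143,0.026],1.3596)
shot('scene','g1',(150,270,180,340),5)
shot('side','g1d',(150,270,220,380),5)
"
```

```text
t 19.2 pos [ 0.4493 -0.3141  0.027 ] head 1.36 q6 -0.42 F [-0.1 -0.6 -0.9] w 0.0157
shift cm [-0.04 -0.06  0.1 ] turn 0.0
```

View pics/g1.png

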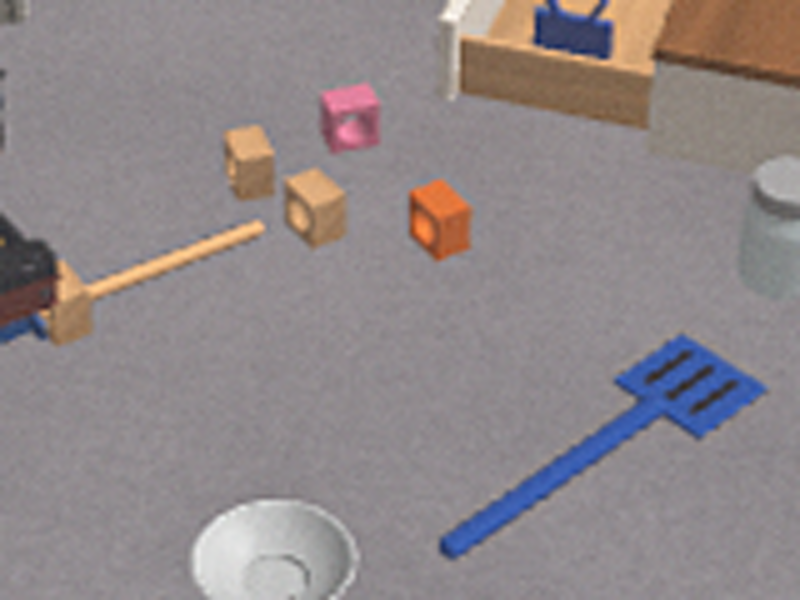

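View pics/g1d.png

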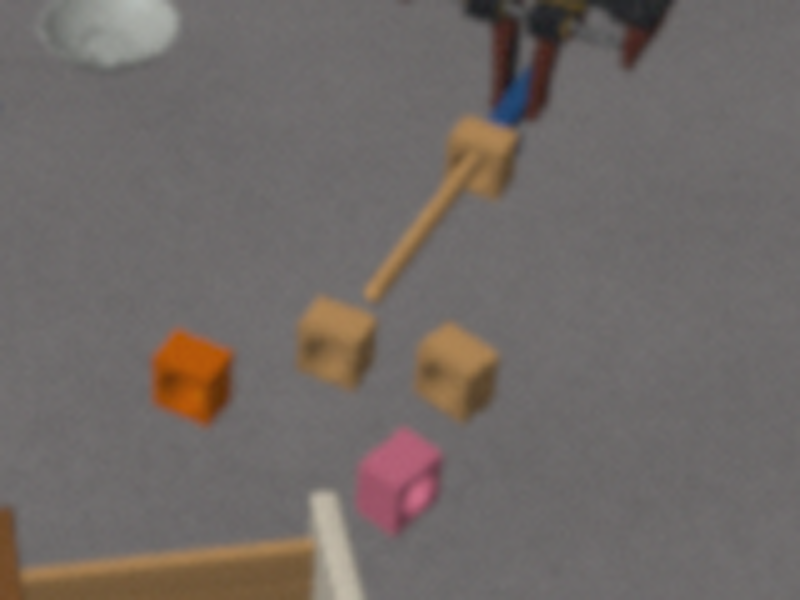

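>>> drive_tool:
  commands: "0 1 0 0.1 0; 0 2 0 0.1 0; 0 3 0 0.1 0; 0 4 0 0.1 0; 0 5 0 0.1 0; 0 6.5 0 0.1 0; 0 8 0 0.1 0; 0 8 0 0.1 0"

```text
time_s: 20.3
tcp_pos: [0.4659, -0.2345, 0.0256]
orientation: [-2.441, -1.977, 0.0]
force: [-0.3, -0.8, -1.0]
gripper_width: 0.0156
```

```bash
python3 -c "
from h import *
go([0.4486,-0.3143,0.026],1.3596)
shot('scene','g2',(150,270,180,340),5)
shot('side','g2d',(150,270,220,380),5)
"
```

```text
t 20.3 pos [ 0.4659 -0.2345  0.0256] head 1.361 q6 -0.28 F [-0.3 -0.8 -1. ] w 0.0156
shift cm [-8.17 -0.03 -0.04] turn 0.002
```

View pics/g2.png

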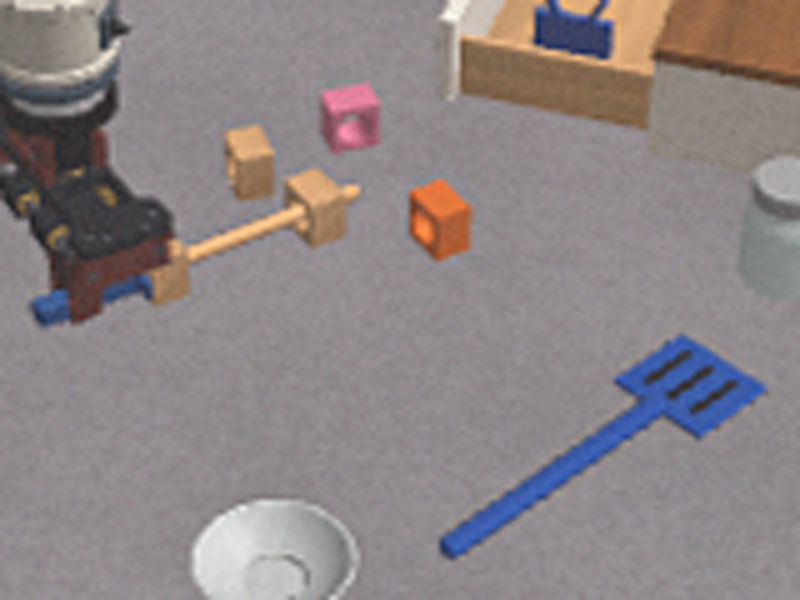

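View pics/g2d.png

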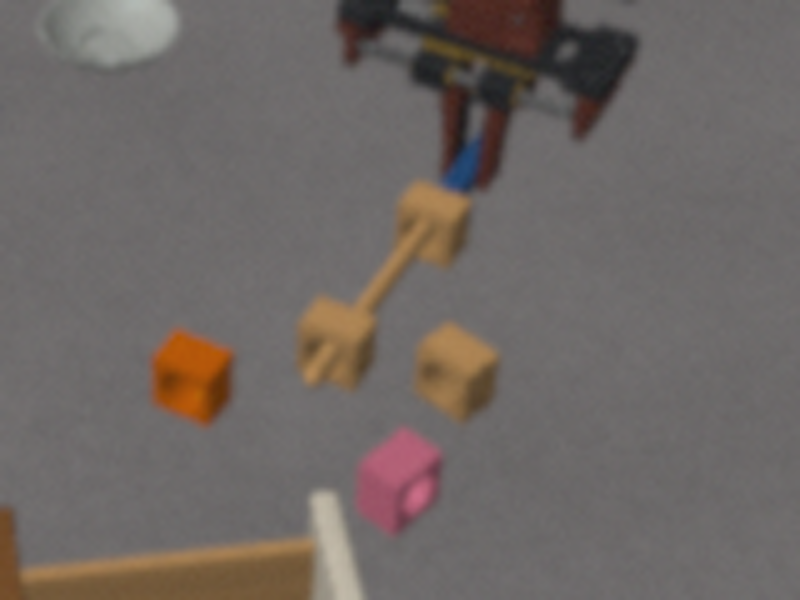

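>>> drive_tool:
  commands: "0 1.2 0 0 0; 0 2.6 0 0 0; 0 4 0 0 0; 0 5.4 0 0 0; 0 6.8 0 0 0; 0 8 0 0 0; 0 9 0 0 0; 0 9.3 0 0 0; 0 9.3 0 -0.5 0; 0 9.3 0 -1 0; 0 9.3 0 -1.6 0"

```text
time_s: 21.78
tcp_pos: [0.4852, -0.1452, 0.0421]
orientation: [2.443, 1.974, 0.0]
force: [0.6, -0.5, -1.7]
gripper_width: 0.0154
```

>>> drive_tool:
  commands: "0 0 0 -1.5 0; 0 0 0 -4 0; 0 0 0 -6.5 0; 0 0 0 -9 0; 0 0 0 -11 0; 0 0 0 -12 0; 0 0 0 -12 0"

```text
time_s: 22.65
tcp_pos: [0.4855, -0.145, 0.1625]
orientation: [2.442, 1.974, 0.001]
force: [0.6, 0.0, -0.6]
gripper_width: 0.0152
```

```bash
python3 -c "
from h import *
go([0.4432,-0.3953,0.0265],1.1275)
st,im=shot('wrist','g3')
rings(st,im)
shot('side','g3d',(130,250,200,360),5)
"
```

```text
t 22.65 pos [ 0.4855 -0.145   0.1625] head 1.36 q6 -0.1 F [ 0.6  0.  -0.6] w 0.0152
shift cm [-25.36   1.08  13.61] turn 0.232
ring px [185. 102.] area 1374 xy [ 0.4336 -0.0452] yaw 61.8 cost 0.067
ring px [224. 280.] area 355 xy [ 0.4611 -0.2711] yaw 167.7 cost 1.0
ring px [291. 282.] area 266 xy [ 0.5283 -0.2939] yaw 169.5 cost 1.0
```

View pics/g3.png

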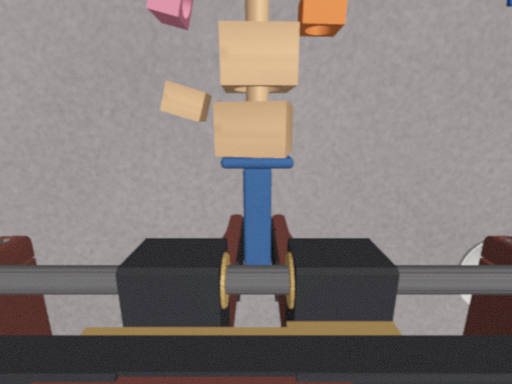

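View pics/g3d.png

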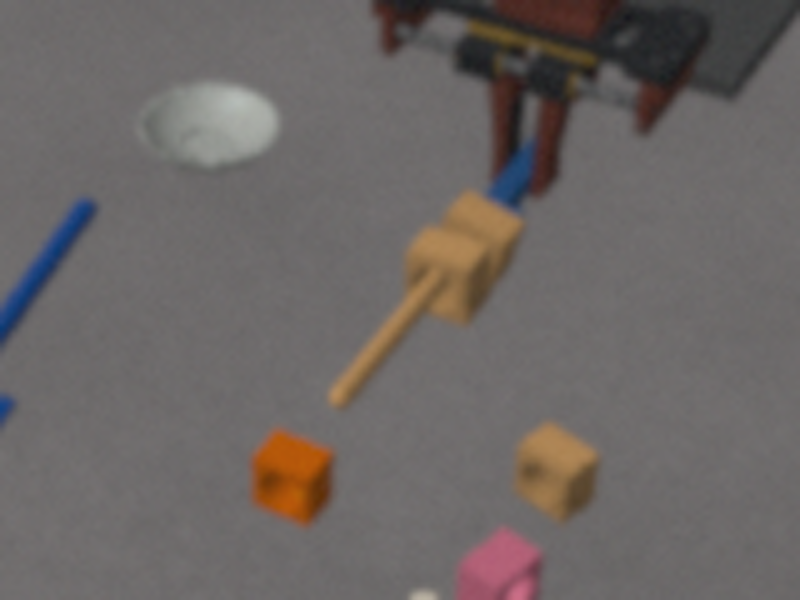

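```bash
python3 -c "
from h import *
go([0.3027,-0.2842,0.0265],1.070)"
```

```text
t 22.75 pos [ 0.4848 -0.1447  0.1613] head 1.36 q6 -0.1 F [-0.6  0.6 -1.7] w 0.016
shift cm [-17.45 -14.88  13.49] turn 0.29
```

>>> drive_tool:
  commands: "0 -0.8 -0.8 0 0; 0 -2.4 -2.2 0 0.04; 0 -4.6 -4.2 0 0.09; 0 -7 -6.4 0 0.14; 0 -9.4 -8.6 0 0.19; 0 -11.8 -10.8 1 0.24; 0 -14.2 -13 2.5 0.29; 0 -16.2 -14.4 4.5 0.29; 0 -17.2 -14.9 6.5 0.29; 0 -17.4 -14.9 8.5 0.29; 0 -17.4 -14.9 10 0.29; 0 -17.4 -14.9 10.5 0.29"

```text
time_s: 24.25
tcp_pos: [0.3015, -0.2834, 0.0559]
orientation: [-2.702, -1.597, 0.001]
force: [0.1, -0.2, -0.4]
gripper_width: 0.0156
```

>>> drive_tool:
  commands: "0 0 0 0.8 0; 0 0 0 1.5 0; 0 0 0 2.2 0; 0 0 0 2.9 0; 0 0 0 2.9 0; 0 0 0 2.9 0"

```text
time_s: 25.0
tcp_pos: [0.3032, -0.2837, 0.0277]
orientation: [-2.703, -1.602, 0.0]
force: [-0.8, 0.0, -0.2]
gripper_width: 0.0156
```

```bash
python3 -c "
from h import *
go([0.3027,-0.2842,0.0265],1.070)
shot('scene','i1',(150,270,160,320),5)
shot('side','i1d',(150,270,240,400),5)
"
```

```text
t 25.0 pos [ 0.3032 -0.2837  0.0277] head 1.07 q6 -0.28 F [-0.8  0.  -0.2] w 0.0156
shift cm [-0.06 -0.02  0.12] turn -0.0
```

View pics/i1.png

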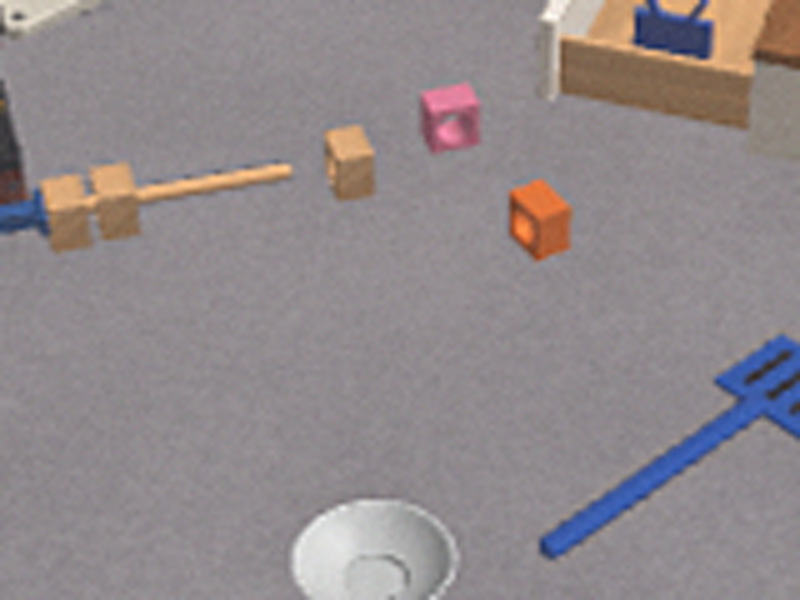

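View pics/i1d.png

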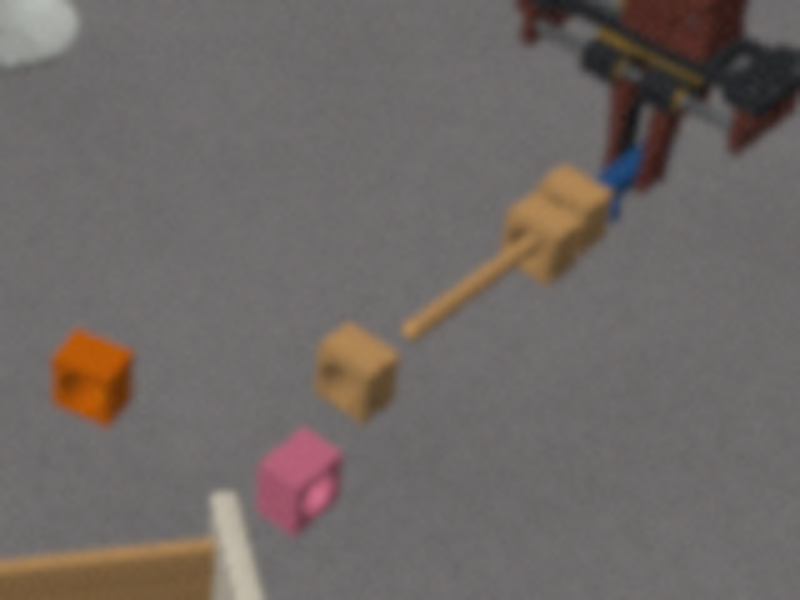

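```bash
python3 -c "
from h import *
print(tri([('scene',np.array([218,184.2])),('side',np.array([322,216.4]))]))
"
```

```text
(array([ 0.41196968, -0.08225677,  0.02187093]), [np.float64(0.5), np.float64(0.7)])
```

>>> drive_tool:
  commands: "0 1 0 0.1 0; 0 2 0 0.1 0; 0 3 0 0.1 0; 0 4 0 0.1 0; 0 5 0 0.1 0; 0 6.5 0 0.1 0; 0 8 0 0.1 0; 0 8.8 0 0.1 0; 0 8.8 0 0.1 0"

```text
time_s: 26.22
tcp_pos: [0.3457, -0.206, 0.0267]
orientation: [-2.702, -1.603, 0.0]
force: [0.4, -0.1, -1.2]
gripper_width: 0.0154
```

```bash
python3 -c "
from h import *
go([0.3027,-0.2842,0.0265],1.070)
shot('scene','i2',(150,270,160,320),5)
shot('side','i2d',(150,270,240,400),5)
"
```

```text
t 26.225 pos [ 0.3457 -0.206   0.0267] head 1.071 q6 -0.07 F [ 0.4 -0.1 -1.2] w 0.0154
shift cm [-8.92 -0.02  0.02] turn 0.001
```

View pics/i2.png

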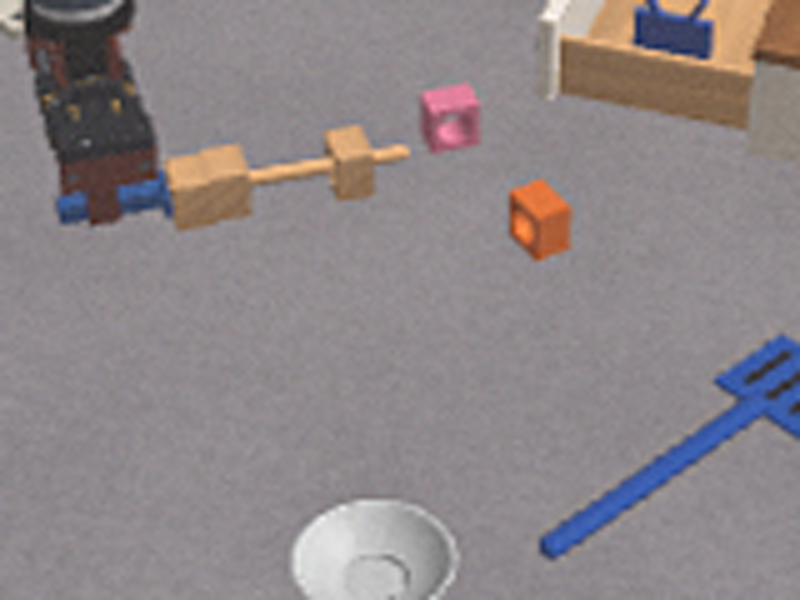

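View pics/i2d.png

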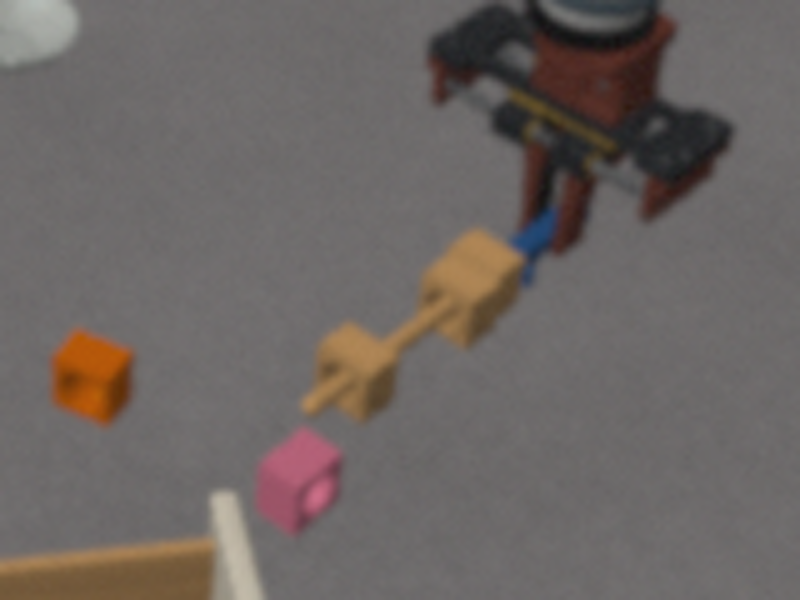

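>>> drive_tool:
  commands: "0 0 0 0 0.03; 0 0 0 0 0.06; 0 0 0 0 0.09; 0 0 0 0 0.12; 0 0 0 0 0.12"

```text
time_s: 26.95
tcp_pos: [0.3454, -0.2066, 0.0267]
orientation: [2.794, 1.436, 0.0]
force: [0.6, -0.4, -1.0]
gripper_width: 0.0154
```

>>> drive_tool:
  commands: "0 0.8 0 0 0; 0 1.8 0 0 0; 0 2.8 0 0 0; 0 3.8 0 0 0; 0 4.8 0 0 0; 0 5.6 0 0 0; 0 6.2 0 0 0; 0 6.2 0 0 0"

```text
time_s: 27.95
tcp_pos: [0.3817, -0.1559, 0.0267]
orientation: [2.793, 1.437, 0.0]
force: [-1.6, -0.6, -0.5]
gripper_width: 0.0156
```

```bash
python3 -c "
from h import *
go([0.3027,-0.2842,0.0265],1.070)
shot('scene','i3',(150,270,160,320),5)
shot('wrist','i3w')
"
```

```text
t 27.95 pos [ 0.3817 -0.1559  0.0267] head 0.95 q6 0.2 F [-1.6 -0.6 -0.5] w 0.0156
shift cm [-15.03   1.03   0.02] turn -0.12
```

View pics/i3.png

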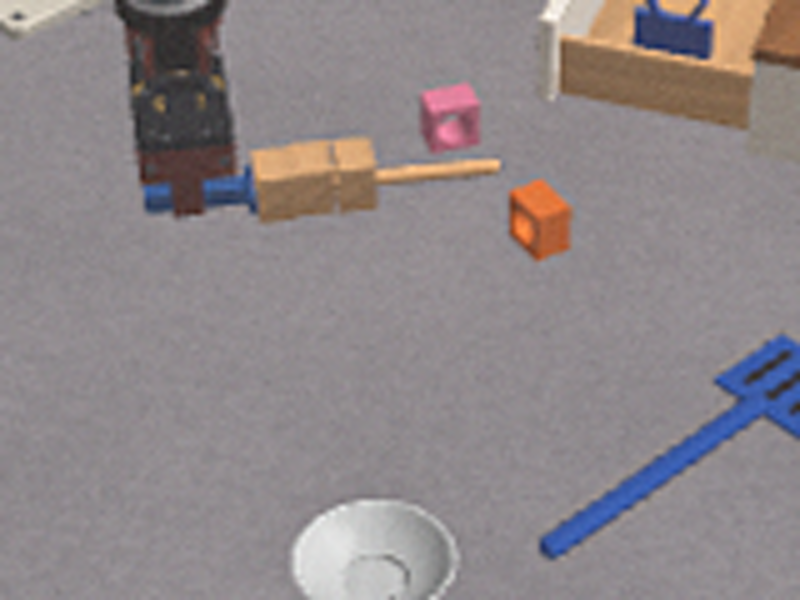

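View pics/i3w.png

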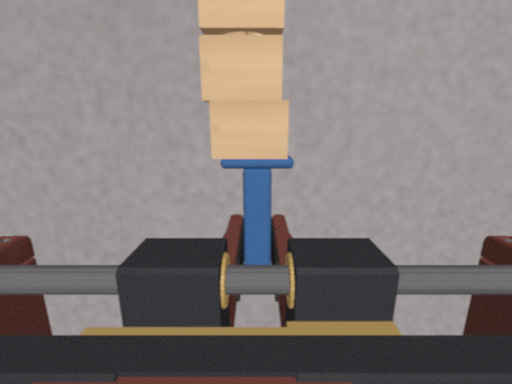

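>>> drive_tool:
  commands: "0 0 0 -0.5 0; 0 0 0 -1 0; 0 0 0 -1.8 0; 0 0 0 -3.5 0; 0 0 0 -6 0; 0 0 0 -8.5 0; 0 0 0 -11 0; 0 0 0 -13.5 0; 0 0 0 -15 0; 0 0 0 -15.5 0; 0 0 0 -15.5 0"

```text
time_s: 29.42
tcp_pos: [0.3813, -0.1562, 0.1818]
orientation: [2.794, 1.436, 0.0]
force: [0.8, 0.1, -2.2]
gripper_width: 0.0154
```

```bash
python3 -c "
from h import *
go([0.43,0.10,0.26],1.75)
shot('scene','j1',(120,260,160,360),4)
shot('side','j1d',(130,280,200,400),4)
"
```

```text
t 29.425 pos [ 0.3813 -0.1562  0.1818] head 0.95 q6 0.2 F [ 0.8  0.1 -2.2] w 0.0154
shift cm [ 23.66 -10.95  -7.82] turn -0.8
```

View pics/j1.png

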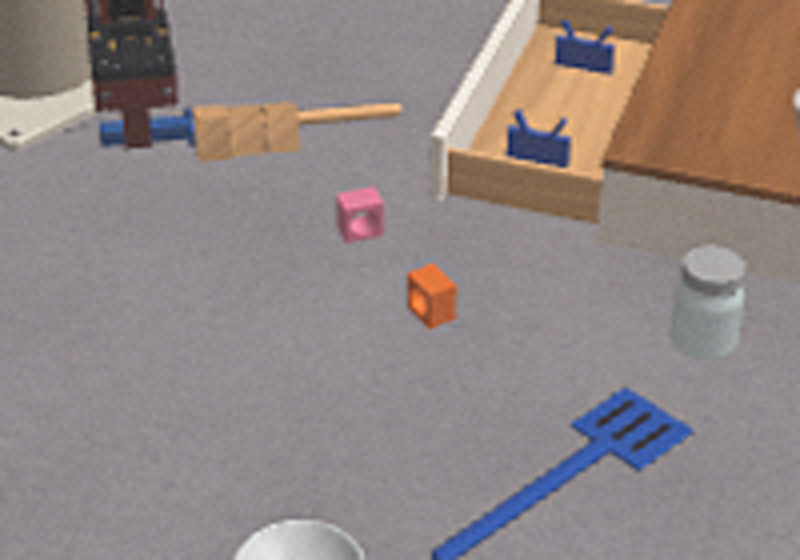

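View pics/j1d.png

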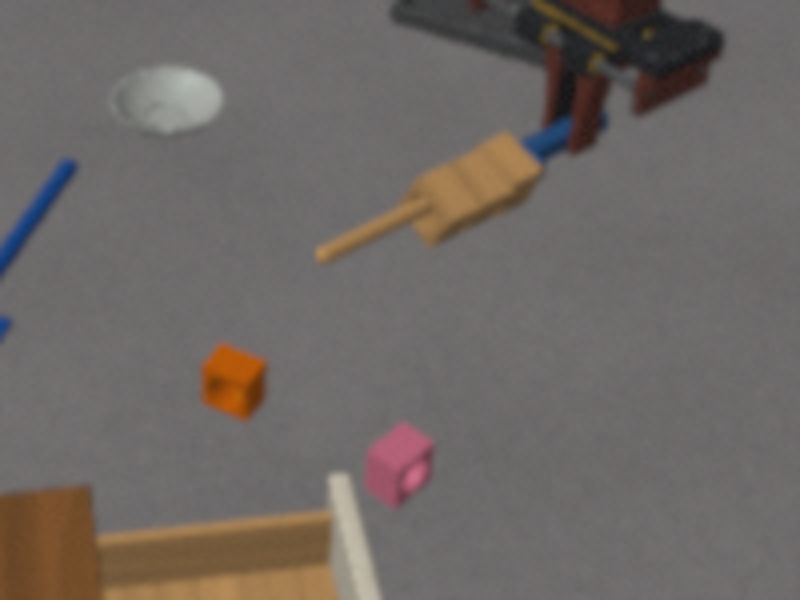

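```bash
python3 -c "
from h import *
X=tri([('scene',np.array([260,147.])),('side',np.array([280.5,193.5]))]);print(X)
st=env.read_state();M=R.from_rotvec(st['orientation']).as_matrix();print(M.T@(X[0]-st['tcp_pos']))
"
```

```text
(array([0.51265618, 0.03134047, 0.1769642 ]), [np.float64(0.5), np.float64(0.7)])
[ 0.22895932 -0.0019513   0.00418154]
```

>>> drive_tool:
  commands: "0 0.8 -0.4 -0.5 -0.04; 0 2.4 -1.2 -1.5 -0.11; 0 5 -2.3 -3 -0.19; 0 8 -3.6 -4.5 -0.27; 0 11 -5 -6 -0.36; 0 14 -6.5 -7 -0.45; 0 17 -8 -7.8 -0.54; 0 20 -9.5 -7.8 -0.63; 0 22 -10.4 -7.8 -0.72; 0 23.2 -10.9 -7.8 -0.78; 0 23.7 -10.9 -7.8 -0.8; 0 23.7 -10.9 -7.8 -0.8"

```text
time_s: 31.02
tcp_pos: [0.4307, 0.0998, 0.2595]
orientation: [-2.014, -2.411, 0.001]
force: [0.1, 1.1, -2.5]
gripper_width: 0.0158
```

```bash
python3 -c "
from h import *
go([0.43,0.10,0.26],1.75)
st,im=shot('wrist','k1')
for l in ['cradle','drawer_front','unit','rod']:
    for d in env.mark_of(l,'wrist')[:2]: print(l,d['p'],d['uv'],plane('wrist',d['uv'],.056,st)[0])
"
```

```text
t 31.025 pos [0.4307 0.0998 0.2595] head 1.749 q6 0.02 F [ 0.1  1.1 -2.5] w 0.0158
shift cm [ 0.03 -0.07 -0.05] turn -0.001
rod 0.85 [255.2, 157.0] [0.42349818 0.12293331 0.056     ]
```

View pics/k1.png

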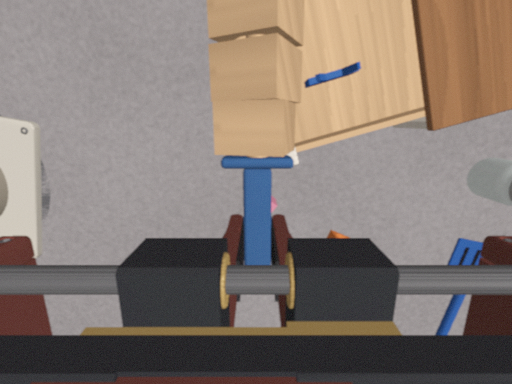

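```bash
python3 -c "
from h import *
go([0.375,0.174,0.30],2.25)"
```

```text
t 31.275 pos [0.4306 0.0995 0.2597] head 1.749 q6 0.02 F [ 0.5  0.4 -1.5] w 0.0155
shift cm [ 8.32 -4.16 -4.03] turn -0.501
```

>>> drive_tool:
  commands: "0 0.6 -0.3 -0.3 -0.04; 0 1.8 -0.9 -1 -0.11; 0 3.4 -1.7 -2 -0.19; 0 5 -2.5 -3 -0.27; 0 6.6 -3.3 -4 -0.35; 0 7.8 -3.9 -4 -0.43; 0 8.3 -4.2 -4 -0.48; 0 8.3 -4.2 -4 -0.5; 0 8.3 -4.2 -4 -0.5; 0 8.3 -4.2 -4 -0.5"

```text
time_s: 32.52
tcp_pos: [0.3748, 0.1739, 0.2996]
orientation: [-1.356, -2.834, 0.0]
force: [-0.0, 0.2, -1.6]
gripper_width: 0.0158
```

```bash
python3 -c "
from h import *
go([0.375,0.174,0.30],2.25)
st,im=shot('wrist','k2')
for l in ['cradle','drawer_front','unit','rod']:
    for d in env.mark_of(l,'wrist')[:2]: print(l,d['p'],d['uv'],plane('wrist',d['uv'],.056,st)[0])
"
```

```text
t 32.525 pos [0.3748 0.1739 0.2996] head 2.249 q6 -0.27 F [-0.   0.2 -1.6] w 0.0158
shift cm [-0.01  0.02 -0.04] turn -0.001
cradle 0.84 [369.5, 124.0] [0.45549992 0.32270545 0.056     ]
unit 0.95 [405.3, 136.6] [0.50686005 0.34201519 0.056     ]
unit 0.63 [310.4, 109.7] [0.37882502 0.28538181 0.056     ]
rod 0.84 [257.2, 159.4] [0.36488342 0.18627075 0.056     ]
```

View pics/k2.png

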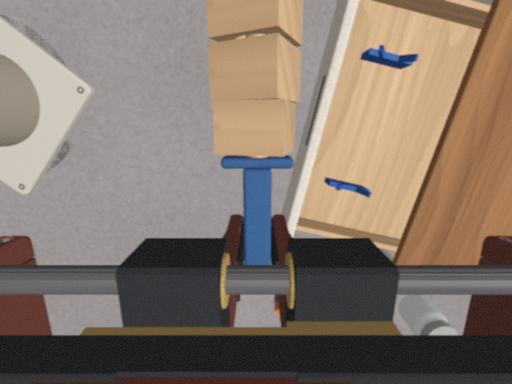

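```bash
python3 -c "
import cv2
im=cv2.imread('pics/k2.png')
cv2.imwrite('pics/k2z.png',cv2.resize(im[0:250,280:512],None,fx=3.2,fy=2.4,interpolation=2))
cv2.imwrite('pics/k2a.png',cv2.resize(im[30:90,340:440],None,fx=8,fy=8,interpolation=2))
cv2.imwrite('pics/k2b.png',cv2.resize(im[160:220,300:400],None,fx=8,fy=8,interpolation=2))
"
```

```text
(no output)
```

View pics/k2z.png

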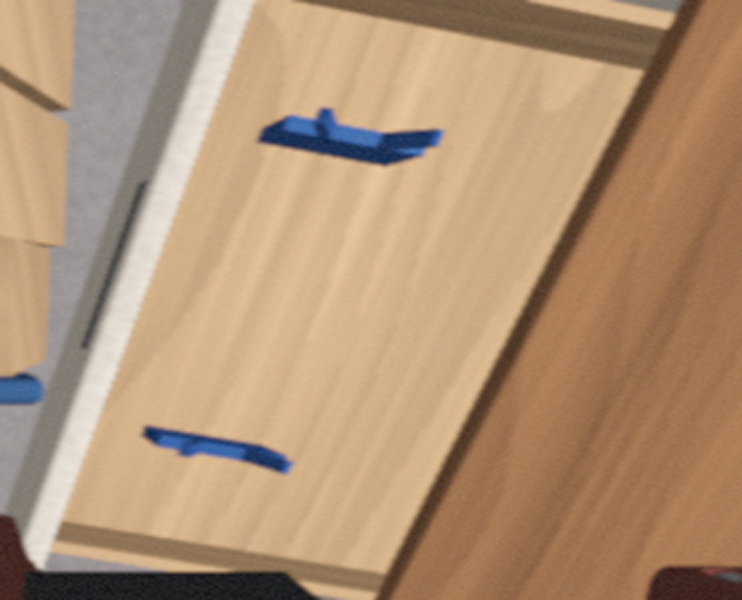

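View pics/k2a.png

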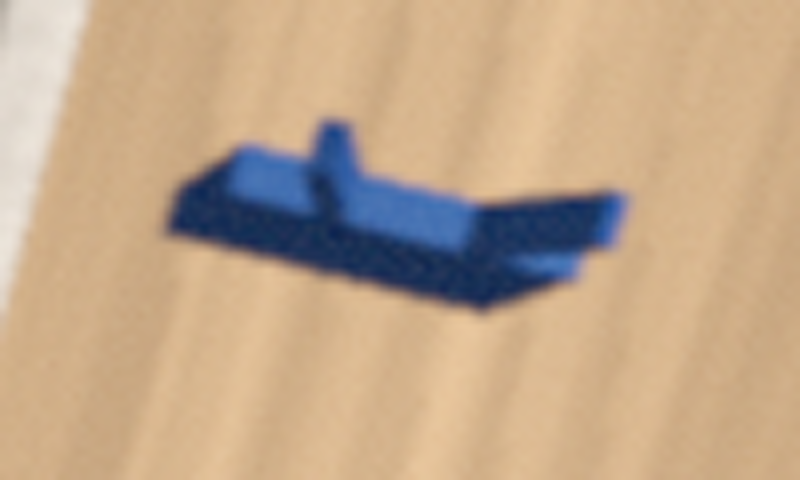

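View pics/k2b.png

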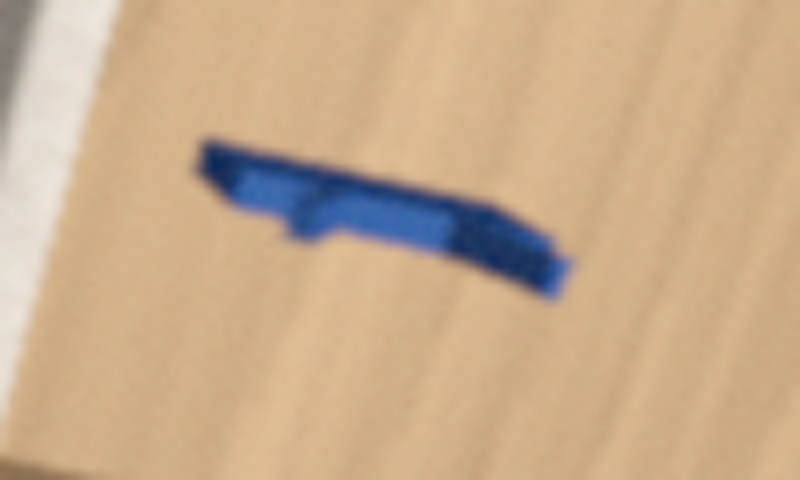

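```bash
python3 -c "
from h import *
st=env.read_state()
def P(uv,z): return plane('wrist',[uv],z,st)[0]
a=P((391,56.3),.049);b=P((348.1,186.9),.049)
print('bottoms',a,b,(a+b)/2,np.linalg.norm(a-b),np.degrees(np.arctan2(*(a-b)[[1,0]])))
al,ar=P((381.9,45.6),.070),P((416.9,55.6),.070);bl,br=P((337.5,189.4),.070),P((370.6,193.8),.070)
A=(al+ar)/2;B=(bl+br)/2
print('prongs',al,ar,bl,br,np.linalg.norm(al-ar),np.linalg.norm(bl-br));print((A+B)/2,np.linalg.norm(A-B),np.degrees(np.arctan2(*(A-B)[[1,0]])))
# front panel outer top edge
for (x,y),z in [((215,0),.084),((35,560),.084),((255,0),.084),((50,560),.084),((690,0),.096),((378,600),.096)]:
    print(P((280+x/3.2,y/2.4),z))
f0,f1=P((280+215/3.2,0),.084),P((280+20/3.2,540/2.4),.084);print('front dir',np.degrees(np.arctan2(*(f0-f1)[[1,0]])))
u0,u1=P((280+690/3.2,0),.096),P((280+378/3.2,250),.096);print('roof dir',np.degrees(np.arctan2(*(u0-u1)[[1,0]])))
"
```

```text
bottoms [0.41771612 0.40536244 0.049     ] [0.49732539 0.23914336 0.049     ] [0.45752075 0.3222529  0.049     ] 0.18429981010878205 115.59171046502064
prongs [0.39540203 0.3974073  0.07      ] [0.43807023 0.41709137 0.07      ] [0.47937062 0.22637743 0.07      ] [0.52061212 0.25134679 0.07      ] 0.046989760738787016 0.04821130228439309
[0.45836375 0.32305572 0.07      ] 0.18784486261867936 116.30904793662454
[0.32707153 0.39976402 0.084     ]
[0.46641862 0.13724456 0.084     ]
[0.33839177 0.40890113 0.084     ]
[0.47163093 0.14145284 0.084     ]
[0.45719274 0.49895685 0.096     ]
[0.59550558 0.21571182 0.096     ]
front dir 116.09378702511482
roof dir 116.02695821480648
```

```bash
python3 -c "
from h import *
go([0.5099,0.2151,0.17],2.025)"
```

```text
t 32.775 pos [0.3747 0.1741 0.2996] head 2.249 q6 -0.27 F [ 0.5 -0.1 -1.3] w 0.0156
shift cm [-5.3  13.1  12.96] turn 0.224
```

>>> drive_tool:
  commands: "0 -0.3 0.8 0 0.03; 0 -1 2.4 0 0.07; 0 -2 4.8 0 0.11; 0 -3 7.4 1 0.15; 0 -4 10 3 0.19; 0 -4.8 12 5.5 0.224; 0 -5.3 13.1 8 0.224; 0 -5.3 13.1 10.5 0.224; 0 -5.3 13.1 12.3 0.224; 0 -5.3 13.1 13 0.224; 0 -5.3 13.1 13 0.224"

```text
time_s: 34.15
tcp_pos: [0.51, 0.2153, 0.1696]
orientation: [-1.664, -2.665, 0.0]
force: [-0.1, 0.1, -1.1]
gripper_width: 0.0151
```

```bash
python3 -c "
from h import *
go([0.5099,0.2151,0.0635],2.025)
st,im=shot('wrist','l1')
shot('scene','l1s',(80,220,230,430),4)
shot('side','l1d',(234,384,180,380),4)
"
```

```text
t 34.15 pos [0.51   0.2153 0.1696] head 2.025 q6 -0.08 F [-0.1  0.1 -1.1] w 0.0151
shift cm [-1.000e-02 -2.000e-02  1.061e+01] turn 0.0
```

View pics/l1.png

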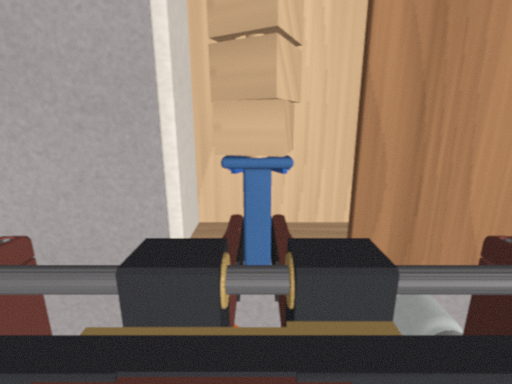

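View pics/l1s.png

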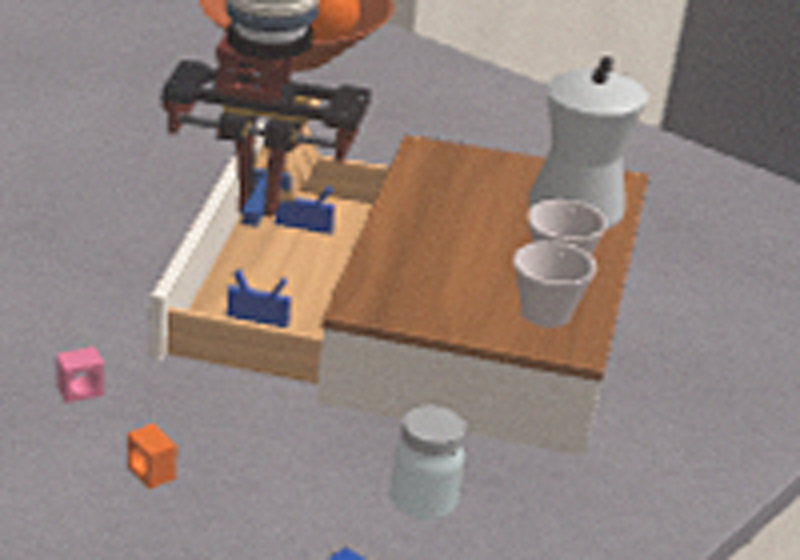

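View pics/l1d.png

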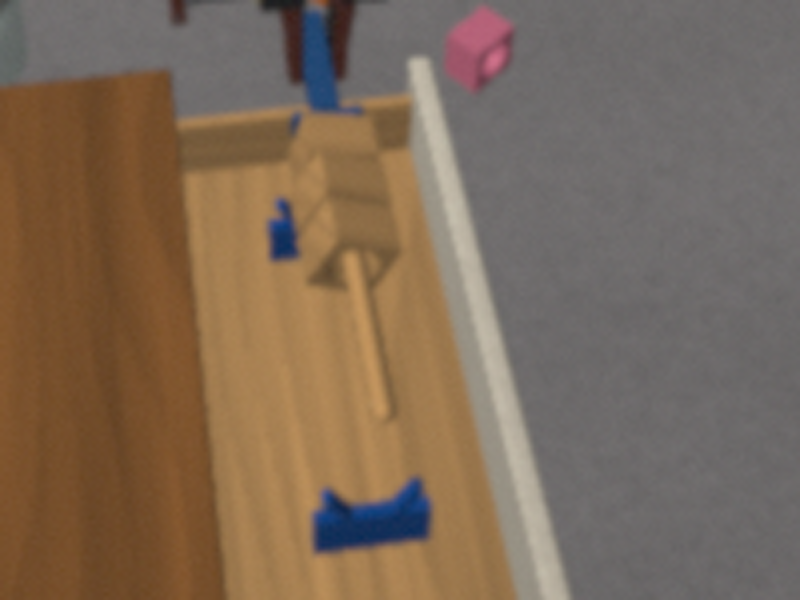

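>>> drive_tool:
  commands: "0 0 0 0.8 0; 0 0 0 2.2 0; 0 0 0 4 0; 0 0 0 5.8 0; 0 0 0 7 0; 0 0 0 7.6 0; 0 0 0 7.8 0; 0 0 0 7.8 0"

```text
time_s: 35.3
tcp_pos: [0.5101, 0.2153, 0.0919]
orientation: [1.663, 2.665, 0.001]
force: [0.1, 1.5, -1.0]
gripper_width: 0.0156
```

```bash
python3 -c "
from h import *
go([0.5099,0.2151,0.0635],2.025)
st,im=shot('wrist','l2')
shot('side','l2d',(234,384,180,380),4)
shot('scene','l2s',(80,220,230,430),4)
"
```

```text
t 35.3 pos [0.5101 0.2153 0.0919] head 2.026 q6 -0.08 F [ 0.1  1.5 -1. ] w 0.0156
shift cm [-0.01 -0.03  2.84] turn 0.001
```

View pics/l2.png

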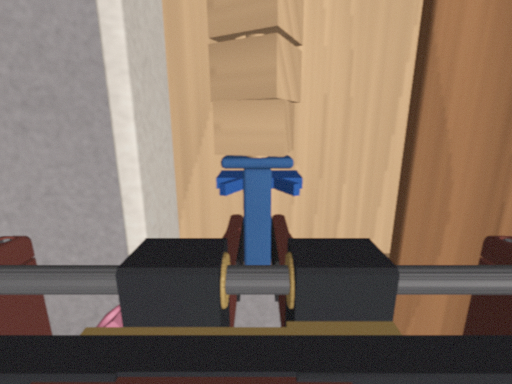

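View pics/l2d.png

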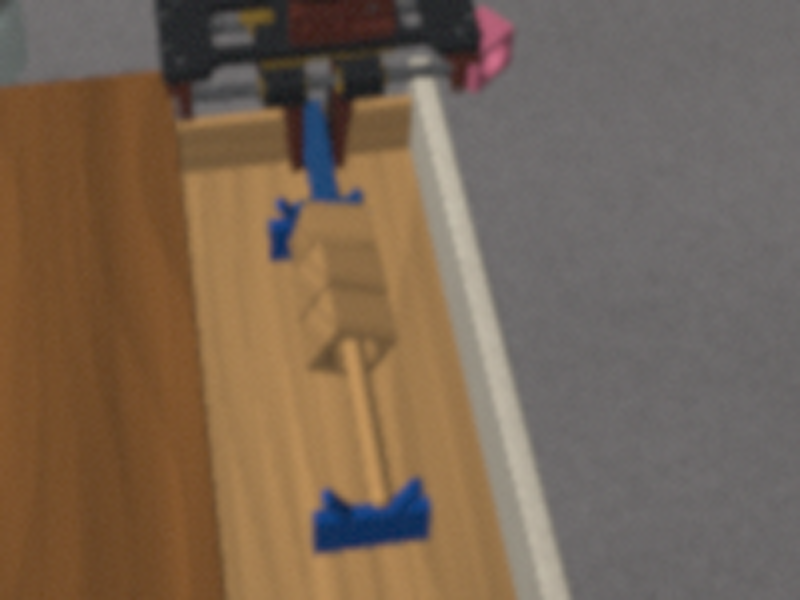

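View pics/l2s.png

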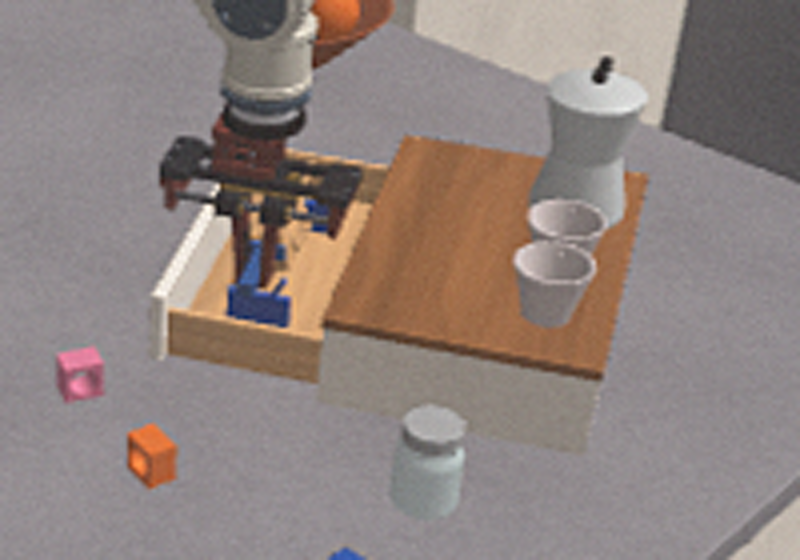

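>>> drive_tool:
  commands: "0 0 0 0.5 0; 0 0 0 1.1 0; 0 0 0 1.7 0; 0 0 0 2.2 0; 0 0 0 2.5 0; 0 0 0 2.6 0; 0 0 0 2.7 0; 0 0 0 2.7 0"

```text
time_s: 36.45
tcp_pos: [0.5099, 0.2153, 0.0648]
orientation: [1.663, 2.665, 0.0]
force: [0.1, -0.6, -1.0]
gripper_width: 0.0156
```

```bash
python3 -c "
from h import *
go([0.5099,0.2151,0.0635],2.025)
st,im=shot('wrist','l3')
shot('side','l3d',(234,384,180,380),4)
"
```

```text
t 36.45 pos [0.5099 0.2153 0.0648] head 2.026 q6 -0.08 F [ 0.1 -0.6 -1. ] w 0.0156
shift cm [-0.01 -0.01  0.13] turn 0.001
```

View pics/l3.png

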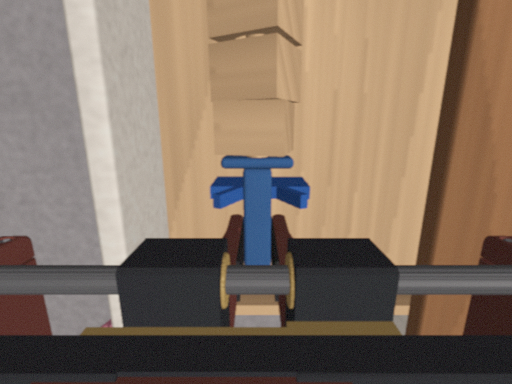

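View pics/l3d.png

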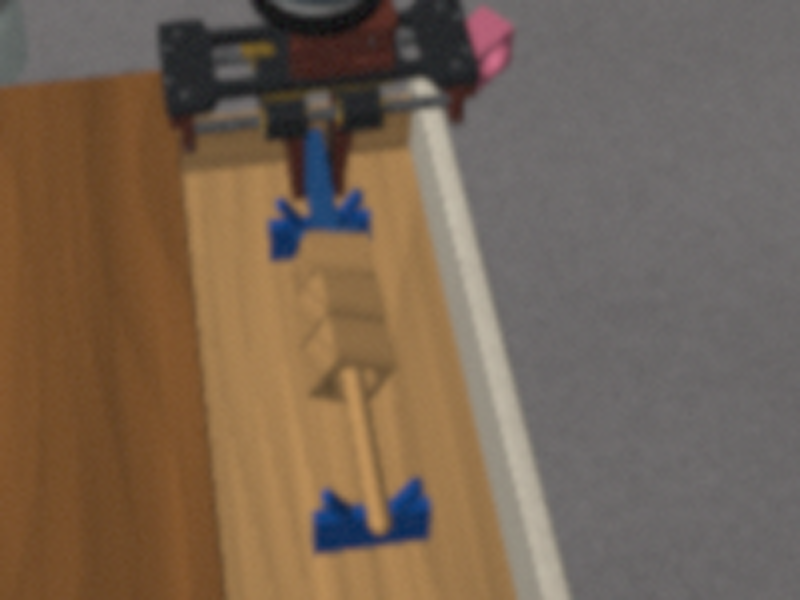

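>>> drive_tool:
  commands: "0 0 0 0.1 0; 0 0 0 0.15 0; 0.22 0 0 0.15 0; 0.24 0 0 0.15 0; 0.3 0 0 0.15 0; 0.42 0 0 0.15 0; 0.42 0 0 0.15 0; 0.42 0 0 0.15 0"

```text
time_s: 37.55
tcp_pos: [0.5098, 0.2152, 0.0632]
orientation: [-1.663, -2.665, 0.0]
force: [0.6, 0.3, 0.2]
gripper_width: 0.0367
```

```bash
python3 -c "
from h import *
go([0.5099,0.2151,0.17],2.025)
st,im=shot('wrist','m1')
shot('side','m1d',(234,384,180,380),4)
"
```

```text
t 37.55 pos [0.5098 0.2152 0.0632] head 2.026 q6 -0.08 F [0.6 0.3 0.2] w 0.0367
shift cm [ -0.02   0.   -10.68] turn 0.001
```

View pics/m1.png

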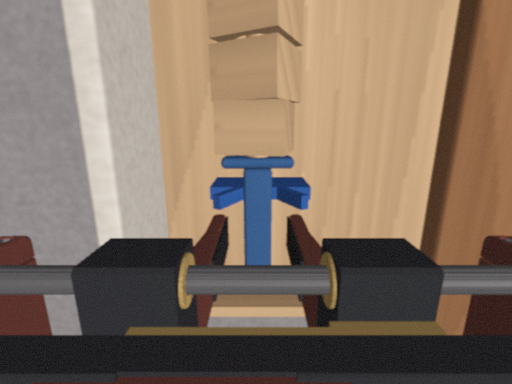

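View pics/m1d.png

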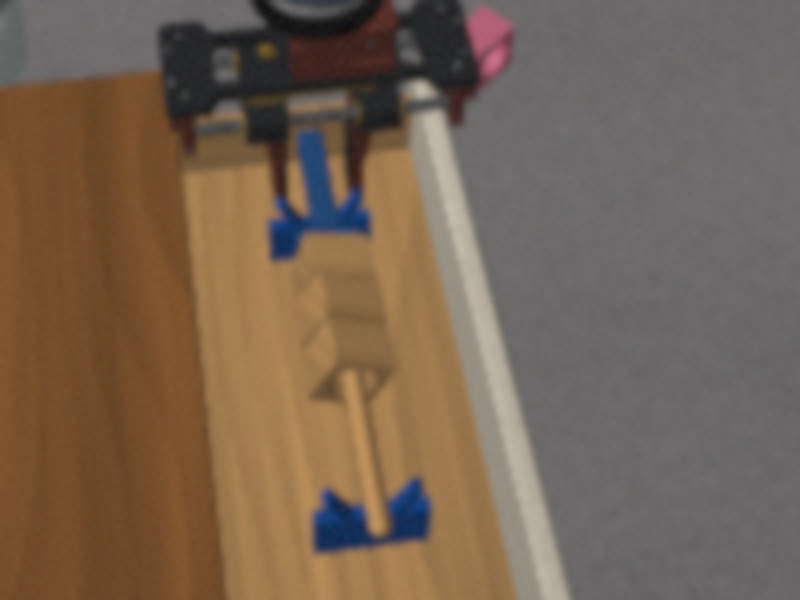

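```bash
python3 -c "
from h import *
X=np.array([.4575,.3225]);dx=np.array([.8988,.4384])
f=X-.084*dx; print('face',f)
t=f-.045*dx; print(t)
go([t[0],t[1],0.055],2.025)"
```

```text
face [0.3820008 0.2856744]
[0.3415548 0.2659464]
t 37.65 pos [0.5098 0.2152 0.0632] head 2.026 q6 -0.08 F [-0.4  0.3 -1. ] w 0.0369
shift cm [ 11.95 -12.89   0.82] turn 0.001
```

>>> drive_tool:
  commands: "0.42 0 0 -1 0; 0.42 0 0 -3 0; 0.42 0 0 -6 0; 0.42 0 0 -10 0; 0.42 0 0 -13 0; 0.42 0 0 -13 0"

```text
time_s: 38.4
tcp_pos: [0.5114, 0.2159, 0.1962]
orientation: [1.661, 2.662, 0.007]
force: [0.1, -0.1, -0.3]
gripper_width: 0.0369
```

```bash
python3 -c "
from h import *
t=[.3415,.266]
go([t[0],t[1],0.055],2.025)
st,im=shot('wrist','n1')
"
```

```text
t 38.4 pos [0.5114 0.2159 0.1962] head 2.026 q6 -0.08 F [ 0.1 -0.1 -0.3] w 0.0369
shift cm [ 11.97 -13.13  14.04] turn 0.001
```

View pics/n1.png

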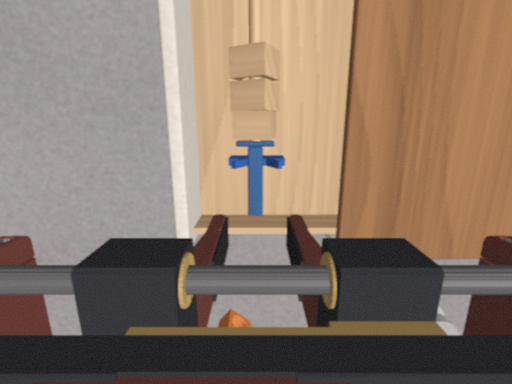

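>>> drive_tool:
  commands: "0 3 -3.3 0 0; 0 6 -6.6 0 0; 0 9 -9.9 0 0; 0 12 -13.1 0 0; 0 12 -13.1 3 0; 0 12 -13.1 7 0; 0 12 -13.1 10 0; 0 12 -13.1 12.5 0; 0 12 -13.1 14 0; 0 12 -13.1 14 0; 0 12 -13.1 14 0"

```text
time_s: 39.83
tcp_pos: [0.3396, 0.2656, 0.0536]
orientation: [1.663, 2.665, 0.001]
force: [-0.5, -1.1, 0.7]
gripper_width: 0.0003
```

```bash
python3 -c "
from h import *
go([.3415,.266,0.055],2.025)
shot('scene','o1',(80,220,230,430),4)
shot('side','o1d',(234,384,180,380),4)
"
```

```text
t 39.825 pos [0.3396 0.2656 0.0536] head 2.026 q6 0.18 F [-0.5 -1.1  0.7] w 0.0003
shift cm [-0.05  0.19 -0.14] turn 0.001
```

View pics/o1.png

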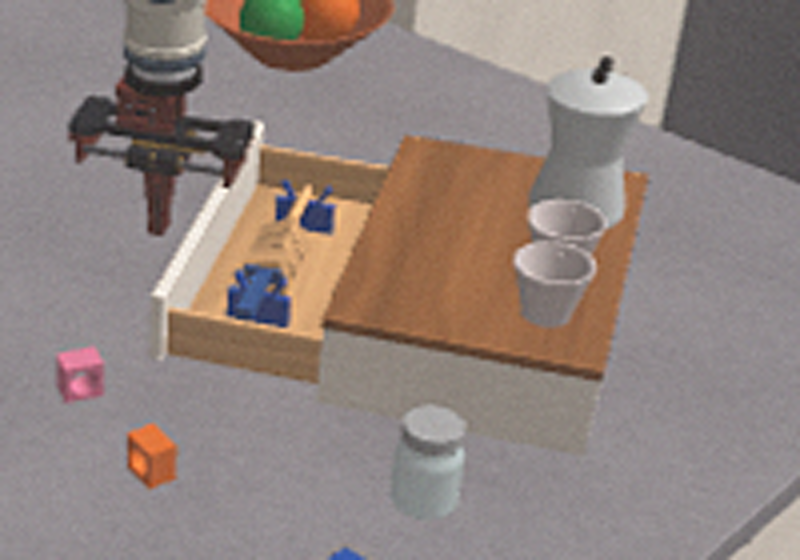

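View pics/o1d.png

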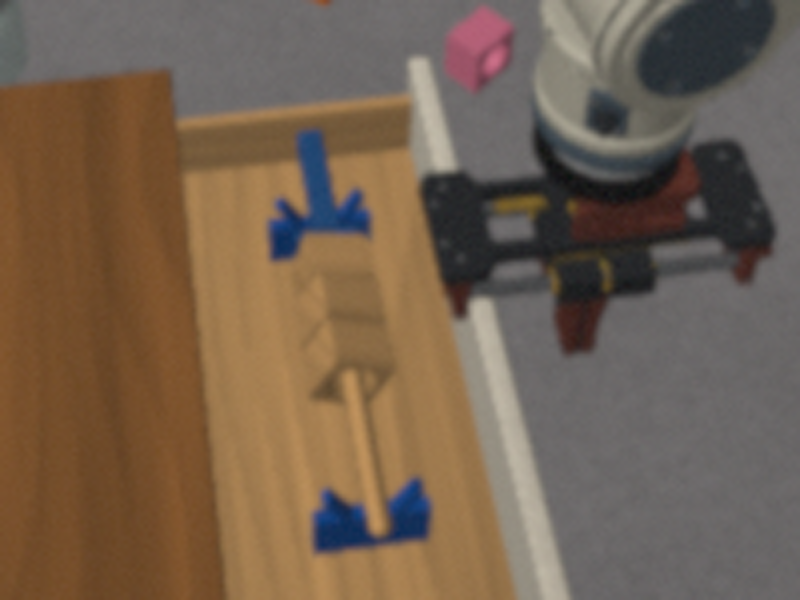

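>>> drive_tool:
  commands: "0 0 1 0 0; 0 0 1.8 0 0; 0 0 2.4 0 0; 0 0 2.8 0 0; 0 0 3.2 0 0; 0 0 3.6 0 0; 0 0 4 0 0; 0 0 4.5 0 0; 0 0 5 0 0; 0 0 5.6 0 0; 0 0 6.2 0 0; 0 0 6.8 0 0"

```text
time_s: 41.42
tcp_pos: [0.4009, 0.2955, 0.0531]
orientation: [-1.663, -2.665, 0.0]
force: [-1.3, -0.2, -0.0]
gripper_width: 0.0002
```

```bash
python3 -c "
from h import *
go([.527,.356,0.055],2.025)
shot('scene','p1',(80,220,230,430),4)
"
```

```text
t 41.425 pos [0.4009 0.2955 0.0531] head 2.026 q6 0.16 F [-1.3 -0.2 -0. ] w 0.0002
shift cm [-0.11 13.99 -0.19] turn 0.001
```

View pics/p1.png

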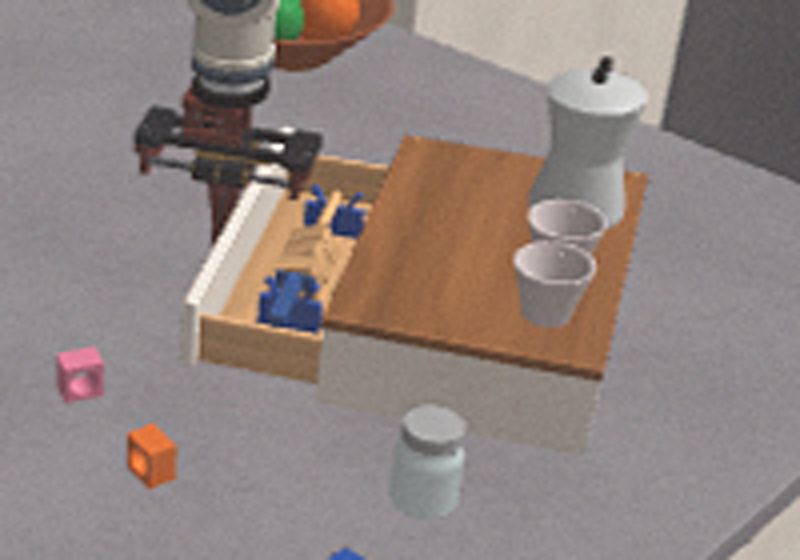

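>>> drive_tool:
  commands: "0 0 0.6 0 0; 0 0 1.2 0 0; 0 0 1.8 0 0; 0 0 2.5 0 0; 0 0 3.2 0 0; 0 0 3.9 0 0; 0 0 4.6 0 0; 0 0 5.3 0 0; 0 0 6 0 0; 0 0 6.7 0 0; 0 0 7.3 0 0; 0 0 7.8 0 0"

```text
time_s: 42.98
tcp_pos: [0.4709, 0.3298, 0.0532]
orientation: [1.663, 2.665, 0.0]
force: [-1.4, -0.9, 1.8]
gripper_width: 0.0006
```

>>> drive_tool:
  commands: "0 0 0.5 0 0; 0 0 1 0 0; 0 0 1.5 0 0; 0 0 2 0 0; 0 0 2.4 0 0; 0 0 2.8 0 0; 0 0 2.8 0 0"

```text
time_s: 43.85
tcp_pos: [0.4963, 0.3423, 0.0532]
orientation: [1.663, 2.665, 0.002]
force: [0.2, -0.0, -0.2]
gripper_width: 0.0003
```

```bash
python3 -c "
from h import *
go([.527,.356,0.055],2.025)
shot('scene','p2',(80,220,230,430),4)
shot('side','p2d',(234,384,180,380),4)
"
```

```text
t 43.85 pos [0.4963 0.3423 0.0532] head 2.026 q6 0.13 F [ 0.2 -0.  -0.2] w 0.0003
shift cm [-0.12  3.36 -0.17] turn 0.001
```

View pics/p2.png

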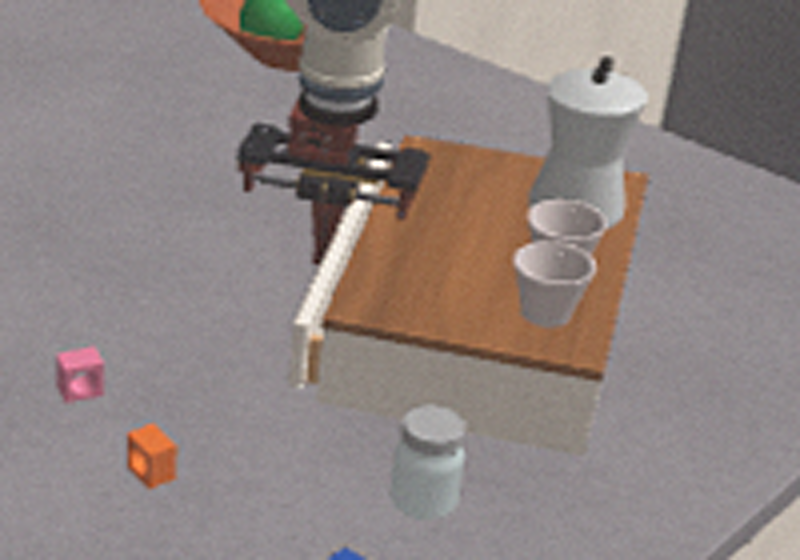

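View pics/p2d.png

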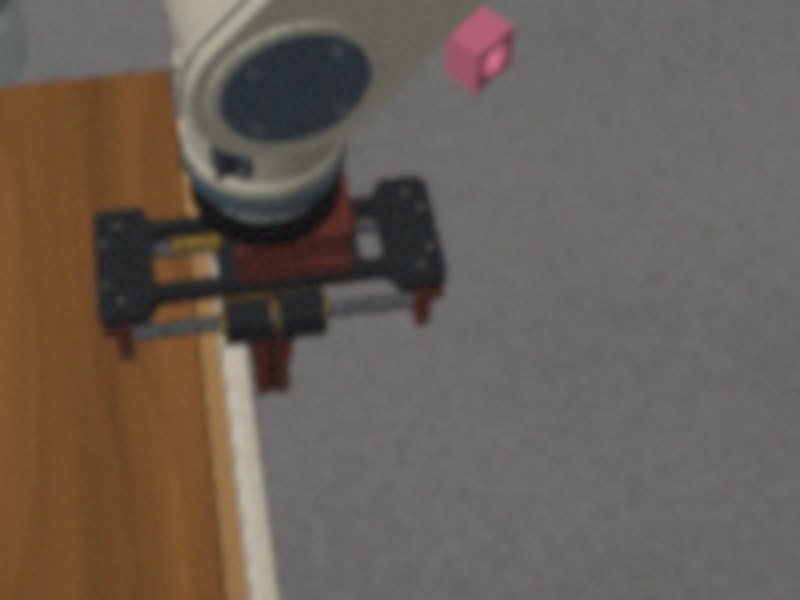

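>>> drive_tool:
  commands: "0 0 0.3 0 0; 0 0 0.6 0 0; 0 0 0.9 0 0; 0 0 1.2 0 0"

```text
time_s: 44.45
tcp_pos: [0.5073, 0.3476, 0.0533]
orientation: [1.663, 2.665, 0.002]
force: [-0.3, -0.0, -0.0]
gripper_width: 0.0005
```

```bash
python3 -c "
from h import *
go([.527,.356,0.055],2.025)
shot('scene','p3',(110,180,280,380),8)
"
```

```text
t 44.45 pos [0.5073 0.3476 0.0533] head 2.026 q6 0.13 F [-0.3 -0.  -0. ] w 0.0005
shift cm [-0.11  2.14 -0.17] turn 0.001
```

View pics/p3.png

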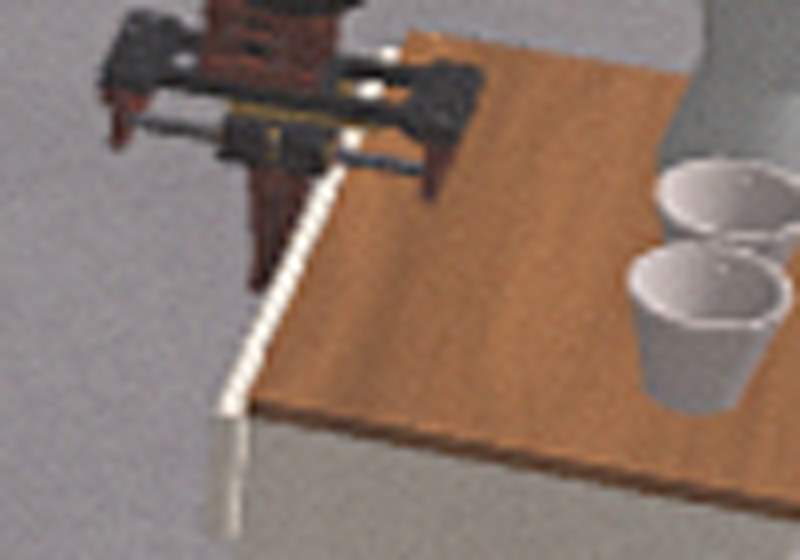

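>>> drive_tool:
  commands: "0 0 0.2 0 0; 0 0 0.4 0 0; 0 0 0.4 0 0"

```text
time_s: 44.88
tcp_pos: [0.5094, 0.3486, 0.0531]
orientation: [-1.663, -2.665, 0.002]
force: [-3.8, -2.0, 4.0]
gripper_width: 0.0005
```

>>> drive_tool:
  commands: "0 0 0.2 0 0; 0 0 0.4 0 0; 0 0 0.4 0 0"

```text
time_s: 45.25
tcp_pos: [0.5094, 0.3486, 0.0531]
orientation: [-1.661, -2.661, 0.014]
force: [-16.8, -7.5, 15.8]
gripper_width: 0.0003
```

>>> drive_tool:
  commands: "0 0 -0.5 0 0; 0 0 -1.5 0 0; 0 0 -4 0 0; 0 0 -8 0 0; 0 0 -11 0 0; 0 0 -11 -3 0; 0 0 -11 -8 0; 0 0 -11 -13 0; 0 0 -11 -15 0; 0 0 -11 -15 0"

```text
time_s: 46.5
tcp_pos: [0.4158, 0.303, 0.2047]
orientation: [1.662, 2.664, 0.006]
force: [-0.2, -0.4, -1.1]
gripper_width: 0.0001
```

```bash
python3 -c "
from h import *
go([.527,.356,0.055],2.025)
shot('scene','q1')
shot('side','q1d')
shot('scene','q1z',(110,180,280,380),8)
for l in ['drawer_front','ring1','rod','unit']:
    for c in ['scene','side']:
        print(l,c,[(round(d['p'],2),np.round(d['uv'],0).tolist()) for d in env.mark_of(l,c)[:4]])
"
```

```text
t 46.5 pos [0.4158 0.303  0.2047] head 2.026 q6 0.15 F [-0.2 -0.4 -1.1] w 0.0001
shift cm [-0.13 12.25 15.03] turn 0.001
drawer_front scene [(0.66, [320.0, 141.0])]
drawer_front side [(0.67, [233.0, 329.0])]
ring1 scene [(0.67, [249.0, 173.0]), (0.45, [266.0, 193.0])]
ring1 side [(0.69, [256.0, 226.0])]
rod scene []
rod side []
unit scene [(0.58, [318.0, 156.0])]
unit side [(0.85, [231.0, 339.0])]
```

View pics/q1.png

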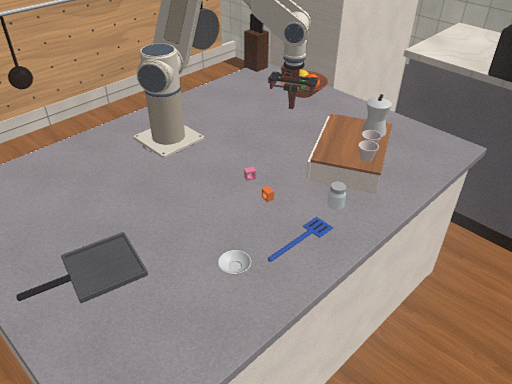

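View pics/q1d.png

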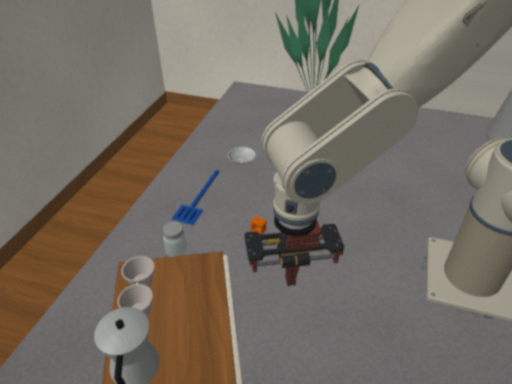

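View pics/q1z.png

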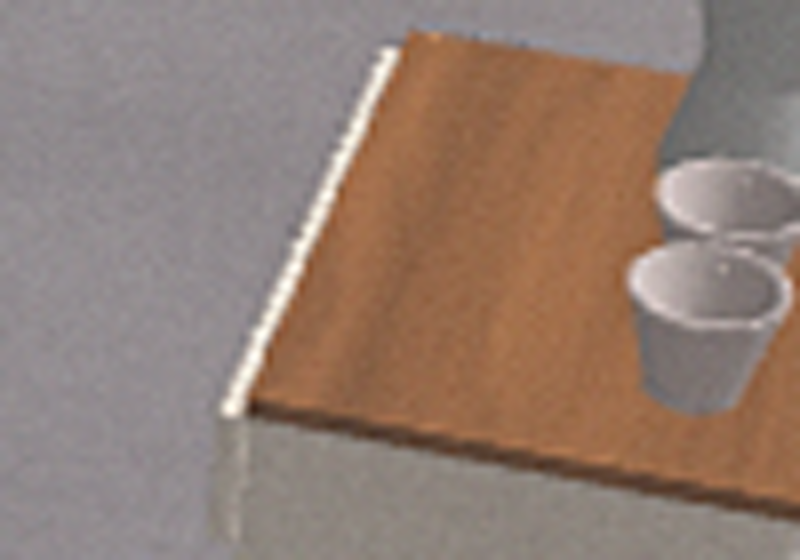

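The scene view shows the drawer's white front flat against the unit (edge at about (320,141)). No wooden rings are left on the counter. The pink and orange look-alikes at (250,173) and (267,194), the griddle, turner, jar and dish are where they started. I'm handing the job in.

```bash
python3 -c "
from workcell import env
print(env.finish_job())"
```

```text
the job is handed in; nothing more can be done
None
```

I ran the keeper rod through all three wooden rings on the counter and laid it in the two blue rests in the drawer. I then let go of it and pushed the drawer home; the job was handed in at about 46.5 s.

- **Rod and rings:** After release, the pictures showed the rod lying in both notches with all three rings between the guard and the tip. Once the drawer was shut I could not see them, so this was last checked in the pictures just after letting go.
- **Drawer:** It stopped moving while the push force rose to about 24 N, which I took as the stop. After I backed off, the scene camera showed the white front flat against the unit.
- **Bystanders:** In the last scene picture the griddle, turner, salt jar, dish and the pink and orange look-alikes stood where they started.
- **What went wrong:** My first grip on the rod was too shallow and the tip sagged about 4 cm. I set it back down and gripped lower and closer to the guard, and it stayed level after that.

No check failed at the end.

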